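Load, index and unload the transformer test turntable

ROBOT

A 6-joint arm with a two-finger parallel gripper is mounted at the origin on the work surface. World frame = base frame: x ahead of the robot, y to its left, z up, the work surface at z = 0. Lengths are in mm, angles in rad, forces in N, time in s.
With the tool pointing down it reaches from about 350 to 775 mm from the base axis. Payload 5.5 kg.
Tool frame: the origin (TCP) lies midway between the tips of the shut fingers; the grasp point (between the pads) lies 19 mm behind it; z points along the fingers, y is the line along which they close (so a half turn about z gives the same grasp; the last joint's range is limited). The gripper opens to 85 mm and grips with 20 to 120 N. Pads are 22 mm wide; open, the fingers measure 114 mm over their backs; the gripper's body (76 mm by 85 mm) begins 54 mm behind the grasp point. The pads swing forward as they close: fully open they stand 13 mm farther back than shut.
Start: joints at [-1.291, 0.313, 0.046, 1.304, 0, 1.431], TCP at [234.358, -525.117, 231.323] pointing down, gripper open.
Joint ranges: [-2.76, 2.76], [-0.86, 1.69], [-1.03, 1.26], [-2.2, 2.34], [-1.47, 1.5], [-3.14, 3.14]. Speed limits (rad/s): [2.57, 2.57, 3.14, 3.14, 3.14, 3.14].

INTERFACE

Orientations are given as a unit quaternion [w, x, y, z].
In Python, from cell import r gives the robot as it stands.
- The arm moves only by the shell command python3 -m handwheel 'ROWS' [FORCE]. ROWS is JSON, a list of rows, each a list of 7 numbers: the turn, a rotation vector about the world's x, y, z in rad, then the shift along the world's x, y, z in m, then the opening, from 0 (shut) to 1 (fully open). In form: [[rx, ry, rz, dx, dy, dz, hand], ...]. A call has exactly 10 rows; each row is the pose to reach, as a shift and turn from the pose commanded when the call began; what a row does not reach only later rows make up. A row lasts 1/12 s, in which the tool goes at most 41.7 mm and 7.16 degrees, less where a joint would pass 70% of its speed; a pose out of reach is approached as far as the arm can. A call with a gripper value outside its range is refused whole. The fingers move at their own pace and stop on an object; FORCE is the grip in N (left out, the last holds). Time passes only in rows, so rows that repeat a pose let the fingers close, or fill a call up. It gives the time, the measured TCP pose, the force, the opening and the grip force at its end, in the units of the state.
- r.get_obs(): the state, without advancing time (a new reading comes with each control period).
- r.capture(name): name is "side" or "top" or "wrist"; returns a dict with "color" (400x640x3 uint8, red, green, blue), "fx", "fy", "cx", "cy" (pixels), "k1" (the pictures are not rectified: a ray, as slopes to the right and down, at radius r is drawn at 1 + k1 r^2 times it, then the intrinsics apply), "rvec" (rotation vector, rad) and "tvec" (3), from world to camera coordinates, as OpenCV has them. Camera axes: x right, y down, z forward; pixel columns grow to the right and rows downward; lengths in mm; the calibration is good to about 2 mm. A picture is of the moment at which its call begins. There is no depth.
- r.finish_job(): hands the job in; it is judged then, once.
The state is a dict: "clock": time; "joint_positions": joint angles; "joint_vel": joint speeds; "tau": joint torques, N m; "ee_pos": TCP position; "eef_rot": TCP orientation; "contact_force": force on the tool from outside, world axes, zero at the start; "wrist_torque": the same for the moment, N m; "opening": finger opening in mm; "gripper_force": force on a finger pad.
Only numpy, scipy, OpenCV 4.12 (cv2) and the standard library are available. Lean on these libraries where they do the work, as an engineer would, in place of code of your own. Each camera call takes 0.05 s, during which the arm holds its last target. There are 200 camera calls.

TASK

Clear the multimeter off the dark outfeed mat and lay it lined up on its yellow-outlined mark, and set every orange-dotted (untested) transformer upright and lined up on an orange outline of the turntable, one to an outline, while the orange row is still on the robot's side. Then turn the turntable half a turn by its red handle, the handle passing round the robot's side, until it clicks into its detent with all transformers aboard; only then move every green-dotted (tested) transformer upright and lined up onto a green outline of the outfeed mat, one to an outline. Leave the other things on the bench where they are.

Things in the scene. Friction and masses are not known exactly. Their poses are not given: they have to be found in the camera images.
- new0: Untested potted transformer: black block with an ORANGE dot on its top, 40 mm along its x, 56 mm along its y, 30 mm high, 0.2 kg; origin at the centre of its underside, z up. Starts on the bench at the left; may be absent (None).
- done0: Tested potted transformer: same black block (40 x 56 x 30 mm, origin centre of underside) with a GREEN dot on top. Starts on the turntable's row of green outlines, farthest from the robot; may be absent (None).
- new1: Untested potted transformer: black block with an ORANGE dot on its top, 40 mm along its x, 56 mm along its y, 30 mm high, 0.2 kg; origin at the centre of its underside, z up. Starts on the bench at the left; may be absent (None).
- done1: Tested potted transformer: same black block (40 x 56 x 30 mm, origin centre of underside) with a GREEN dot on top. Starts on the turntable's row of green outlines, farthest from the robot; may be absent (None).
- new2: Untested potted transformer: black block with an ORANGE dot on its top, 40 mm along its x, 56 mm along its y, 30 mm high, 0.2 kg; origin at the centre of its underside, z up. Starts on the bench at the left; may be absent (None).
- done2: Tested potted transformer: same black block (40 x 56 x 30 mm, origin centre of underside) with a GREEN dot on top. Starts on the turntable's row of green outlines, farthest from the robot; may be absent (None).
- load0 (a point): Centre of an orange outline (50 x 66 mm) on the turntable's top, one of three 85 mm apart along the turntable's y; turns with the turntable. Its axes are the turntable's; a transformer lies with its x along this x (either way round), so its 56 mm side runs along the row. The orange row is on the robot's side when the joint is 0.
- load1 (a point): Centre of an orange outline (50 x 66 mm) on the turntable's top, one of three 85 mm apart along the turntable's y; turns with the turntable. Its axes are the turntable's; a transformer lies with its x along this x (either way round), so its 56 mm side runs along the row. The orange row is on the robot's side when the joint is 0.
- load2 (a point): Centre of an orange outline (50 x 66 mm) on the turntable's top, one of three 85 mm apart along the turntable's y; turns with the turntable. Its axes are the turntable's; a transformer lies with its x along this x (either way round), so its 56 mm side runs along the row. The orange row is on the robot's side when the joint is 0.
- out0 (a point): Centre of a green outline (50 x 66 mm) on the top of the dark outfeed mat (280 x 100 x 3 mm, fixed, on the right), one of three 90 mm apart along the mat's x. A transformer lies with its x along this x, either way round.
- out1 (a point): Centre of a green outline (50 x 66 mm) on the top of the dark outfeed mat (280 x 100 x 3 mm, fixed, on the right), one of three 90 mm apart along the mat's x. A transformer lies with its x along this x, either way round.
- out2 (a point): Centre of a green outline (50 x 66 mm) on the top of the dark outfeed mat (280 x 100 x 3 mm, fixed, on the right), one of three 90 mm apart along the mat's x. A transformer lies with its x along this x, either way round.
- park (a point): Centre of the yellow outline (125 x 70 mm) on the top of a fixed grey plate 150 x 90 x 2 mm at the far right; the meter lies with its x along this x, either way round.
- meter: Yellow pocket multimeter with a dark face, 115 mm along its x, 60 mm along its y, 28 mm thick, 0.22 kg, lying face up; origin at the centre of its underside. Starts lying across the outlines of the outfeed mat.
- hub (a point): Centre of the turntable on its top face, 26 mm above the bench. The disc is 320 mm across and 12 mm thick, on a fixed base plate 330 mm across; a hub cap 36 mm across stands 4 mm above the top. Axes turn with the disc.
- handle (a point): Grip point on the turntable's red upright handle, a round bar 16 mm across and 75 mm high above the disc top, 140 mm from the hub along the turntable's +y; the point is on the bar's axis, 50 mm above the disc top (25 mm below the bar's end). It can be pinched from above and carried round the hub.
- turntable (a joint): Turntable angle in rad: 0 at the start, handle at the left, orange row on the robot's side. Grows counter-clockwise from above (handle comes round the robot's side to the right). A spring plunger clicks into detents at 0 and 3.14 (half a turn); stops at -0.15 and 3.29. Leaving a detent takes about 4 N at the handle, moving between them 1 N; it stays where left.
- solder_reel: Blue solder reel standing flat, 60 mm across, 28 mm high. Not part of the job: leave it alone. Origin at the centre of its underside.
- tape_roll: Tan tape roll lying flat, 68 mm across, 25 mm high. Not part of the job: leave it alone. Origin at the centre of its underside.
- dial_knob: Round black dial knob lying flat, 40 mm across, 18 mm high, in front of the turntable at the left. Not part of the job: leave it alone. Origin at the centre of its underside.
- screwdriver: Red-handled screwdriver lying at the far right. Not part of the job: leave it alone. Origin at the centre of its underside.
- terminal_strip: Small white terminal strip lying flat, 22 x 36 x 15 mm, in front of the turntable at the right. Not part of the job: leave it alone. Origin at the centre of its underside.

How it is judged:
By the outcome, as a careful person would: the job done as asked, in the order asked, and still so for the second after the job is handed in, with the robot touching nothing.
Of new0, new1, new2 only 2 to 3 are there at a start; the rules pass over those that are not, and their reading is None.
Of done0, done1, done2 only 2 to 3 are there at a start; the rules pass over those that are not, and their reading is None.
At some moment in a run one of new0, new1, new2, meter may be knocked a few centimetres aside while the robot is not near it.
It also fails if it takes over 210 s, if anything falls off the work surface, if the arm or the gripper's body presses on something with over 40 N, if the wrist force passes 120 N, or if a joint passes its speed limit or range.

## Working session

There is one attempt and no reset: what is moved stays moved. The work goes in short steps, Python scripts to look and compute and a shell command to move; the robot and the scene stay as the last step left them, time stands still between calls to the robot, and variables do not carry over. Pictures are saved under pics/ and viewed, at most 14 in all, crops included, and the job is handed in when it is done.

```bash
ls; mkdir -p pics; cat > h.py <<'E'
import numpy as np,cv2
from cell import r
def cap(n,f=None):
    c=r.capture(n)
    if f: cv2.imwrite('pics/'+f,c['color'][:,:,::-1])
    return c
def w(c,u,v,z):
    """pixel -> world at height z"""
    x,y=(u-c['cx'])/c['fx'],(v-c['cy'])/c['fy']
    d=np.array([[[x,y]]],float)
    K=np.eye(3); p=cv2.undistortPoints(d,K,np.array([c['k1'],0,0,0,0.]))[0,0]
    R=cv2.Rodrigues(np.array(c['rvec'],float))[0]; t=np.array(c['tvec'],float).ravel()
    o=-R.T@t; q=R.T@np.array([p[0],p[1],1]); return o+q*(z-o[2])/q[2]
def pix(c,P):
    K=np.array([[c['fx'],0,c['cx']],[0,c['fy'],c['cy']],[0,0,1.]])
    return cv2.projectPoints(np.array(P,float).reshape(-1,3),np.array(c['rvec'],float),np.array(c['tvec'],float),K,np.array([c['k1'],0,0,0,0.]))[0][:,0]
E
python3 - <<'E'
from h import *
import pickle
c=cap('top','t0.png'); pickle.dump(c,open('t0.pkl','wb'))
print({k:v for k,v in c.items() if k!='color'}); print(r.get_obs())
E
```

```text
pics
{'fx': 365.5006052450962, 'fy': 365.5006052450962, 'cx': 322.87052609868584, 'cy': 201.68365304157436, 'k1': -0.05384396583624822, 'rvec': array([ 2.12277295, -2.14439063,  0.12345307]), 'tvec': array([ -7.5287918 , 546.96027267, 970.01926578])}
{'clock': 0.05, 'joint_positions': array([-1.29057188e+00,  3.14002177e-01,  4.49823387e-02,  1.30360684e+00,
       -2.14954105e-05,  1.43122745e+00]), 'joint_vel': array([-0.00021615, -0.00050644,  0.00285523,  0.00058838, -0.00115583,
        0.0014919 ]), 'tau': array([ 1.59349933e-03, -4.82157540e+01,  2.99547583e+01,  1.34126149e-02,
       -1.89175148e-04, -3.07800360e-05]), 'ee_pos': array([ 234.21199639, -524.57578229,  230.40924116]), 'eef_rot': array([-9.12156101e-04,  9.78052040e-01,  2.08358754e-01, -7.50302265e-05]), 'contact_force': array([ 0.69434484,  0.71673693, -0.06696548]), 'wrist_torque': array([ 0.00807905,  0.02433051, -0.00221685]), 'gripper_force': 0.0, 'opening': 85.17118933504761}
```

View pics/t0.png

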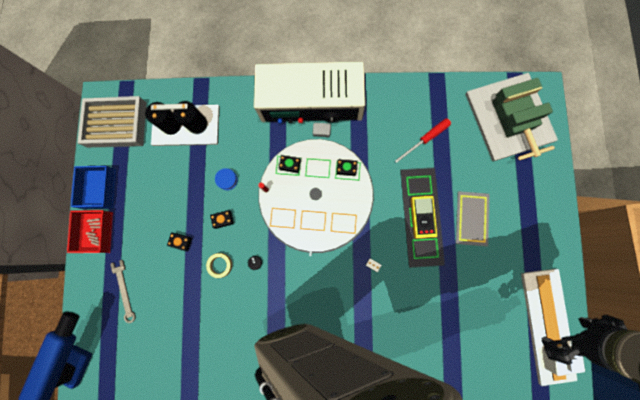

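The top view shows two orange-dotted transformers at (179,241) and (222,219), and two green ones on the table at (289,164) and (347,167). The hub is at (316,194), the handle at (265,187), the meter at (425,215) across the mat, and the park plate at (473,218). Next I'll enlarge these areas.

```bash
python3 - <<'E'
from h import *
import pickle
c=pickle.load(open('t0.pkl','rb'));I=c['color'][:,:,::-1]
cv2.imwrite('pics/a.png',cv2.resize(I[155:285,155:285],None,fx=4.5,fy=4.5,interpolation=cv2.INTER_CUBIC))
cv2.imwrite('pics/b.png',cv2.resize(I[130:280,250:510],None,fx=3,fy=3,interpolation=cv2.INTER_CUBIC))
E
```

```text
(no output)
```

View pics/a.png

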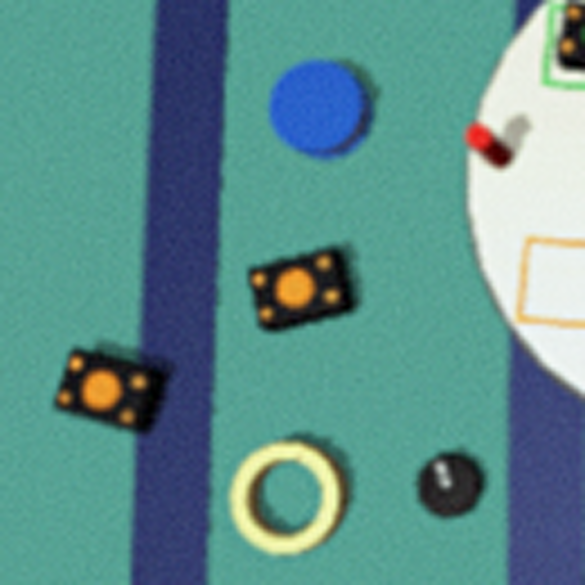

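View pics/b.png

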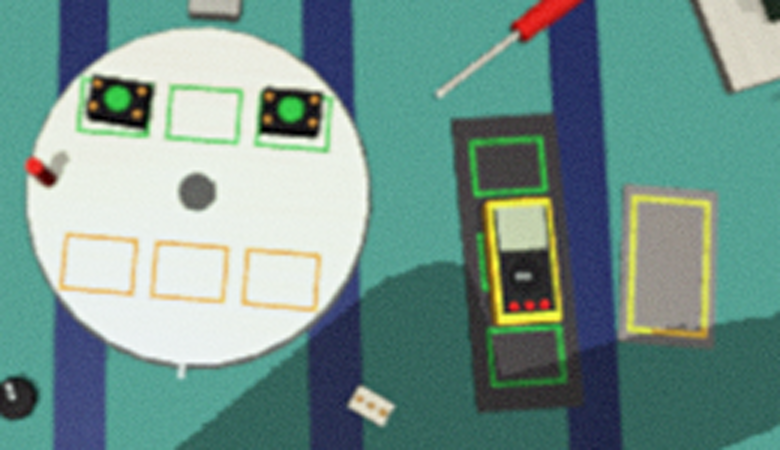

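```bash
cat > m.py <<'E'
from h import *
import pickle
c=pickle.load(open('t0.pkl','rb'))
def A(p,z): return w(c,(p[0]+.5)/4.5-.5+155,(p[1]+.5)/4.5-.5+155,z)
def B(p,z): return w(c,(p[0]+.5)/3-.5+250,(p[1]+.5)/3-.5+130,z)
def rect(f,n,P,z):
    Q=np.array([f(p,z)[:2] for p in P]) # TL TR BL BR
    h=(Q[1]+Q[3]-Q[0]-Q[2])/2; v=(Q[0]+Q[1]-Q[2]-Q[3])/2 # h ~ -y, v ~ +x
    print(n,Q.mean(0).round(1),'horiz',np.linalg.norm(h).round(1),'vert',np.linalg.norm(v).round(1),'ang v from x',np.degrees(np.arctan2(v[1],v[0])).round(1),'h',np.degrees(np.arctan2(h[0],-h[1])*-1).round(1))
E
python3 - <<'E'
from m import *
rect(A,'newL',[(77,363),(139,382),(64,398),(127,416)],30);print(A((102,390),30))
rect(A,'newR',[(259,280),(324,262),(266,313),(331,296)],30);print(A((295,288),30))
rect(B,'doneL',[(98,83),(146,90),(94,113),(141,121)],56);print(B((118,98),56))
rect(B,'doneR',[(268,96),(315,98),(266,122),(313,124)],56);print(B((291,109),56))
print('hub',B((197,191),30),'handle top',B((34,166),101))
rect(B,'oL',[(66,233),(138,240),(60,290),(132,297)],26)
rect(B,'oM',[(157,242),(228,246),(152,296),(222,302)],26)
rect(B,'oR',[(248,249),(320,255),(242,305),(315,310)],26)
rect(B,'gL',[(83,77),(154,85),(78,130),(149,136)],26)
rect(B,'gM',[(171,85),(242,90),(166,138),(237,143)],26)
rect(B,'mT',[(470,140),(543,137),(475,195),(547,190)],3)
rect(B,'mB',[(488,332),(560,325),(493,387),(567,382)],3)
rect(B,'mat',[(451,119),(551,114),(477,411),(582,403)],3)
rect(B,'park',[(629,198),(711,198),(628,331),(707,336)],2)
rect(B,'plate',[(624,186),(716,192),(619,337),(712,345)],2)
rect(B,'meter',[(486,202),(549,199),(496,325),(561,319)],28)
print('knob',A((450,484),18),'strip',B((371,406),15),'tape',A((288,497),25),'reel',A((318,107),28),'sdtip',B((438,95),5),'pointer',B((182,370),20),'block above',B((215,8),30))
E
```

```text
newL [441.3 396.4] horiz 42.2 vert 22.5 ang v from x -18.3 h 16.0
[441.10222456 396.1642427   30.        ]
newR [503.9 275.6] horiz 42.2 vert 21.6 ang v from x 13.6 h -14.5
[503.77293313 275.61012354  30.        ]
doneL [652.1  77.8] horiz 44.7 vert 29.1 ang v from x -7.9 h 10.1
[655.65640629  79.38903364  56.        ]
doneR [641.9 -79.3] horiz 43.1 vert 24.5 ang v from x -5.3 h 3.3
[642.8012397  -79.81293122  56.        ]
hub [572.0633078    8.09375007  30.        ] handle top [584.14492097 147.34345341 101.        ]
oL [504.2 100. ] horiz 67.8 vert 53.5 ang v from x -5.6 h 6.1
oM [497.3  15.4] horiz 65.6 vert 51.4 ang v from x -6.0 h 4.7
oR [488.7 -69.2] horiz 67.1 vert 51.7 ang v from x -6.5 h 5.0
gL [654.8  85. ] horiz 68.2 vert 50.8 ang v from x -5.0 h 6.7
gM [646.6   1.3] horiz 67.5 vert 51.6 ang v from x -5.6 h 5.0
mT [ 597.7 -289.2] horiz 69.6 vert 52.6 ang v from x 2.0 h -2.5
mB [ 416.2 -298.2] horiz 68.6 vert 52.1 ang v from x 3.6 h -3.9
mat [ 507.6 -291.2] horiz 97.4 vert 276.6 ang v from x 3.0 h -2.9
park [ 500.1 -436.9] horiz 76.7 vert 129.1 ang v from x -4.8 h 2.5
plate [ 500.9 -436. ] horiz 88.1 vert 145.0 ang v from x -5.4 h 5.1
meter [ 503.4 -292.2] horiz 59.3 vert 112.7 ang v from x 2.5 h -3.3
knob [382.48334525 178.58907526  18.        ] strip [ 372.38842962 -150.07870565   15.        ] tape [375.0203639  277.77898246  25.        ] reel [619.04026437 265.20741227  28.        ] sdtip [ 667.21440909 -223.7839856     5.        ] pointer [406.74418154  23.2875704   20.        ] block above [749.47704425 -10.01656349  30.        ]
```

```bash
python3 -m handwheel '[[0,0,-0.1,0.03,0.025,-0.01,1],[0,0,-0.2,0.065,0.055,-0.03,1],[0,0,-0.3,0.1,0.085,-0.05,1],[0,0,-0.367,0.135,0.115,-0.07,1],[0,0,-0.367,0.17,0.145,-0.09,1],[0,0,-0.367,0.205,0.175,-0.1,1],[0,0,-0.367,0.24,0.205,-0.111,1],[0,0,-0.367,0.26,0.225,-0.111,1],[0,0,-0.367,0.269,0.233,-0.111,1],[0,0,-0.367,0.269,0.233,-0.111,1]]' 40 && python3 - <<'E'
from h import *
import pickle
c=cap('wrist','w1.png'); pickle.dump(c,open('w1.pkl','wb'));print(r.get_obs()['joint_positions'],r.get_obs()['ee_pos'],r.get_obs()['eef_rot'])
E
```

```text
clock: 0.88
ee_pos: [506.8, -286.4, 118.5]
eef_rot: [-0.002, 1.0, 0.03, -0.0]
contact_force: [-1.2, 0.4, 0.6]
opening: 85.7
gripper_force: 0.0
[-6.57175075e-01  3.83268037e-01 -1.34964591e-01  1.05498813e+00
  5.27580362e-04  2.42541286e+00] [ 505.07698213 -288.46576757  118.83833672] [-9.72514547e-04  9.99564077e-01  2.94977398e-02 -7.70241104e-04]
```

View pics/w1.png

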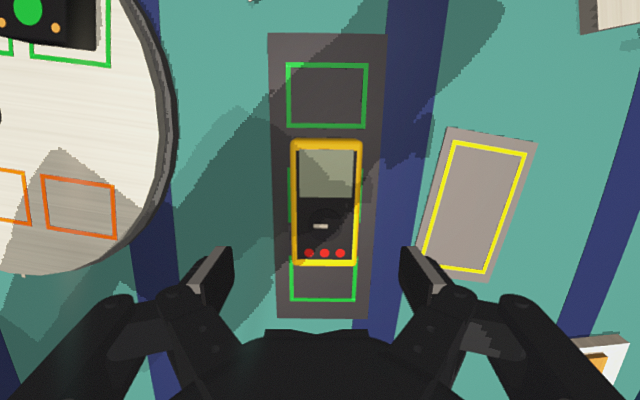

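The wrist view shows the meter at (291..361, 139..265), park outline corners at (455,141), (527,153), (423,257), (486,272), and mat outlines at (286..368, 62..129).

```bash
python3 - <<'E'
from h import *
import m,pickle
m.c=pickle.load(open('w1.pkl','rb'))
f=lambda p,z: w(m.c,p[0],p[1],z)
m.rect(f,'meter',[(291,139),(362,139),(291,265),(358,265)],31)
m.rect(f,'park',[(455,141),(527,153),(422,257),(487,273)],2)
m.rect(f,'plate',[(445,127),(537,143),(409,266),(492,282)],2)
m.rect(f,'mT',[(286,63),(368,64),(288,128),(363,128)],3)
m.rect(f,'mat',[(267,33),(386,34),(275,317),(368,318)],3)
m.rect(f,'oR',[(41,175),(115,187),(48,230),(116,240)],26)
E
```

```text
meter [ 506.1 -293.6] horiz 59.0 vert 112.8 ang v from x 3.2 h -3.5
park [ 502.2 -439.4] horiz 73.0 vert 122.9 ang v from x -4.7 h 8.2
plate [ 502.2 -437.5] horiz 92.5 vert 144.3 ang v from x -3.9 h 6.9
mT [ 596.6 -288.8] horiz 68.0 vert 53.3 ang v from x 2.6 h -3.2
mat [ 507.8 -292.7] horiz 100.2 vert 277.7 ang v from x 2.9 h -3.0
oR [488.  -70.5] horiz 68.4 vert 52.6 ang v from x -6.1 h 5.1
```

```bash
python3 -m handwheel '[[0,0,0,0.001,-0.001,-0.015,1],[0,0,0,0.001,-0.001,-0.035,1],[0,0,0,0.001,-0.001,-0.055,1],[0,0,0,0.001,-0.001,-0.075,1],[0,0,0,0.001,-0.001,-0.09,1],[0,0,0,0.001,-0.001,-0.1,1],[0,0,0,0.001,-0.001,-0.108,1],[0,0,0,0.001,-0.001,-0.112,1],[0,0,0,0.001,-0.001,-0.115,1],[0,0,0,0.001,-0.001,-0.115,1]]' 40 && python3 -m handwheel '[[0,0,0,0,0,0,0.6],[0,0,0,0,0,0,0.5],[0,0,0,0,0,0,0.3],[0,0,0,0,0,0,0.3],[0,0,0,0,0,0,0.3],[0,0,0,0,0,0,0.3],[0,0,0,0,0,0,0.3],[0,0,0,0,0,0,0.3],[0,0,0,0,0,0.005,0.3],[0,0,0,0,0,0.01,0.3]]' 40
```

```text
clock: 1.77
ee_pos: [504.3, -293.5, 5.4]
eef_rot: [0.0, 1.0, 0.026, 0.0]
contact_force: [0.2, 0.2, 0.8]
opening: 85.4
gripper_force: 0.0
clock: 2.6
ee_pos: [503.7, -292.6, 15.1]
eef_rot: [-0.0, 1.0, 0.026, -0.001]
contact_force: [-0.8, -0.5, -0.9]
opening: 59.3
gripper_force: 43.6
```

```bash
python3 -m handwheel '[[0,0,0,0,0,0.015,0.3],[0,0,0,0,0,0.035,0.3],[0,0,-0.02,0,-0.01,0.045,0.3],[0,0,-0.04,-0.001,-0.03,0.05,0.3],[0,0,-0.07,-0.002,-0.06,0.05,0.3],[0,0,-0.1,-0.003,-0.09,0.05,0.3],[0,0,-0.13,-0.004,-0.12,0.05,0.3],[0,0,-0.143,-0.004,-0.138,0.05,0.3],[0,0,-0.143,-0.004,-0.1445,0.05,0.3],[0,0,-0.143,-0.004,-0.1445,0.05,0.3]]' && python3 -m handwheel '[[0,0,0,0,0,-0.01,0.3],[0,0,0,0,0,-0.025,0.3],[0,0,0,0,0,-0.04,0.3],[0,0,0,0,0,-0.05,0.3],[0,0,0,0,0,-0.055,0.3],[0,0,0,0,0,-0.058,0.3],[0,0,0,0,0,-0.06,0.3],[0,0,0,0,0,-0.0605,0.3],[0,0,0,0,0,-0.0605,0.3],[0,0,0,0,0,-0.0605,0.3]]' && python3 -m handwheel '[[0,0,0,0,0,0,0.8],[0,0,0,0,0,0,1],[0,0,0,0,0,0,1],[0,0,0,0,0,0,1],[0,0,0,0,0,0,1],[0,0,0,0,0,0.01,1],[0,0,0,0,0,0.03,1],[0,0,0,0,0,0.06,1],[0,0,0,0,0,0.09,1],[0,0,0,0,0,0.115,1]]' && python3 - <<'E'
from h import *
import pickle
c=cap('wrist','w2.png'); pickle.dump(c,open('w2.pkl','wb'))
E
```

```text
clock: 3.43
ee_pos: [499.8, -439.1, 64.9]
eef_rot: [-0.0, 0.999, -0.046, -0.0]
contact_force: [-0.8, 0.5, -1.8]
opening: 59.3
gripper_force: 43.8
clock: 4.27
ee_pos: [500.8, -438.1, 5.5]
eef_rot: [0.001, 0.999, -0.045, 0.0]
contact_force: [0.1, 0.1, -2.3]
opening: 59.5
gripper_force: 43.8
clock: 5.1
ee_pos: [500.6, -437.9, 122.7]
eef_rot: [0.001, 0.999, -0.045, 0.001]
contact_force: [0.7, -0.7, -0.2]
opening: 85.6
gripper_force: 0.0
```

View pics/w2.png

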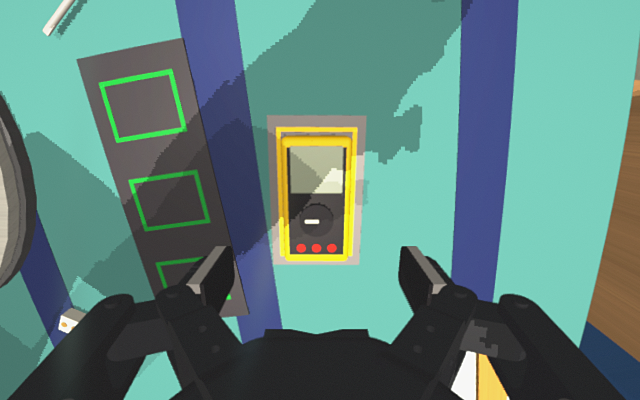

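The meter lies on the park plate: its edges are at (282..351, 138..261), and the yellow outline runs from about (276,127) to (357,127) with its bottom near 261.

```bash
cat >> h.py <<'E'
def blobs(c,col,z):
    """big dots of colour: world centre, and block yaw (deg, of its short/x side) from its four small dots"""
    hsv=cv2.cvtColor(c['color'],cv2.COLOR_RGB2HSV)
    lo,hi=((8,130,120),(22,255,255)) if col=='o' else ((50,130,90),(75,255,255))
    n,_,st,ce=cv2.connectedComponentsWithStats(cv2.inRange(hsv,lo,hi))
    return [(ce[i].round(1),st[i,4],w(c,*ce[i],z)[:2].round(1)) for i in range(1,n) if st[i,4]>=4 and st[i,2]<2*st[i,3]+3]
E
python3 - <<'E'
from h import *
import m,pickle
m.c=pickle.load(open('w2.pkl','rb'))
f=lambda p,z: w(m.c,p[0],p[1],z)
m.rect(f,'meter',[(281,138),(353,138),(285,261),(349,261)],30)
m.rect(f,'plate',[(267,115),(367,116),(272,264),(359,265)],2)
m.rect(f,'m1',[(130,182),(200,170),(143,231),(209,220)],3)
c=cap('top','t1.png')
for b in blobs(c,'o',30): print(*b)
E
```

```text
meter [ 500.3 -438.2] horiz 59.2 vert 111.9 ang v from x -5.1 h 5.2
plate [ 499.8 -437.5] horiz 90.5 vert 149.4 ang v from x -5.7 h 5.8
m1 [ 507.1 -294. ] horiz 71.3 vert 50.9 ang v from x -0.9 h -4.4
[183.2 105.2] 4 [842.5 399.5]
[154.4 106.8] 5 [840.6 488.1]
[153.6 115.2] 14 [814.2 488.5]
[182.5 114.1] 15 [814.8 400.3]
[282.  157.5] 6 [676.9 102.7]
[296.8 159.8] 6 [669.3  60.3]
[339.  161.5] 6 [662.6 -59.4]
[354.2 162.8] 6 [ 658.1 -102.2]
[280.5 165. ] 6 [655.  106.8]
[295.  167.5] 6 [647.   65.4]
[338.5 169.5] 4 [639.4 -57.7]
[353.8 170.4] 5 [ 636.2 -100.7]
[467.2 205.1] 180 [ 533.8 -413.3]
[226.5 213. ] 6 [519.4 258. ]
[220.1 218.5] 59 [504.  275.9]
[354.3 215.3] 12 [509.  -99.6]
[212.  216.7] 7 [509.3 299.1]
[228.  220.5] 6 [498.3 253.2]
[349.6 230. ] 39 [468.6 -85.8]
[213.5 224.5] 4 [487.4 294.1]
[464.2 231.9] 14 [ 459.7 -400.5]
[171.5 235. ] 6 [458.8 413.7]
[177.  241.2] 62 [441.3 396.8]
[185.2 239.6] 5 [445.7 373.5]
[169. 243.] 5 [436.4 419.9]
[182.6 247.2] 5 [424.6 380.1]
[638.2 261.2] 52 [ 370.4 -887.9]
[ 31.1 313.2] 3172 [237.1 821.5]
[  0.3 282.8] 30 [320.9 928.7]
[  4.1 390.2] 118 [ 21.  892.7]
[ 55.8 390.3] 6 [ 29.1 731.6]
[ 55.8 397. ] 4 [ 11.2 731. ]
```

```bash
python3 -m handwheel '[[0,0,0.11,0,0.02,0.01,1],[0,0,0.22,0,0.055,0.02,1],[0,0,0.33,0,0.09,0.03,1],[0,0,0.44,0,0.13,0.03,1],[0,0,0.55,0,0.17,0.03,1],[0,0,0.66,0,0.21,0.03,1],[0,0,0.77,0,0.25,0.03,1],[0,0,0.88,0,0.29,0.03,1],[0,0,0.99,0,0.33,0.03,1],[0,0,1.1,0,0.37,0.03,1]]' && python3 -m handwheel '[[0,0,0.1,0,0.04,0,1],[0,0,0.2,0.001,0.08,0,1],[0,0,0.3,0.001,0.12,0,1],[0,0,0.4,0.002,0.16,0,1],[0,0,0.5,0.002,0.2,0,1],[0,0,0.6,0.003,0.24,0,1],[0,0,0.7,0.0035,0.28,-0.01,1],[0,0,0.811,0.0035,0.31,-0.02,1],[0,0,0.811,0.0035,0.335,-0.03,1],[0,0,0.811,0.0035,0.3436,-0.03,1]]' && python3 -m handwheel '[[0,0,0,0,0,-0.01,1],[0,0,0,0,0,-0.03,1],[0,0,0,0,0,-0.05,1],[0,0,0,0,0,-0.05,1],[0,0,0,0,0,-0.05,1],[0,0,0,0,0,-0.05,1],[0,0,0,0,0,-0.05,1],[0,0,0,0,0,-0.05,1],[0,0,0,0,0,-0.05,1],[0,0,0,0,0,-0.05,1]]' && python3 - <<'E'
from h import *
import pickle
c=cap('wrist','w3.png'); pickle.dump(c,open('w3.pkl','wb'))
for b in blobs(c,'o',30): print(*b)
E
```

```text
clock: 6.03
ee_pos: [499.8, -65.8, 150.0]
eef_rot: [0.0, 0.874, 0.486, 0.0]
contact_force: [1.4, 0.4, -0.1]
opening: 85.7
gripper_force: 0.0
clock: 6.87
ee_pos: [502.1, 278.9, 117.8]
eef_rot: [-0.001, 0.612, 0.791, -0.001]
contact_force: [0.1, -0.9, 0.4]
opening: 85.2
gripper_force: 0.0
clock: 7.7
ee_pos: [504.3, 276.0, 70.6]
eef_rot: [0.0, 0.613, 0.79, 0.001]
contact_force: [0.2, 0.5, 0.1]
opening: 85.5
gripper_force: 0.0
[260.7  18.4] 126 [442.  392.4]
[228.   35.9] 34 [425.2 378.7]
[262.   50.4] 7 [446.3 375.7]
[256.3  56. ] 7 [443.7 371.8]
[263.5  58.6] 14 [448.2 371.4]
[128.5 138. ] 4 [371.9 304.6]
[117.5 140.8] 4 [364.7 301. ]
[298.3 197.5] 75 [488.3 292.8]
[330.9 197.5] 77 [509.6 298.3]
[160.  199.5] 4 [396.6 267.9]
[170.9 208.8] 10 [404.8 263.1]
[314.6 226.1] 790 [504.1 275.5]
[299.2 253.7] 58 [498.6 252.2]
[329.8 253.7] 60 [519.8 257.7]
```

View pics/w3.png

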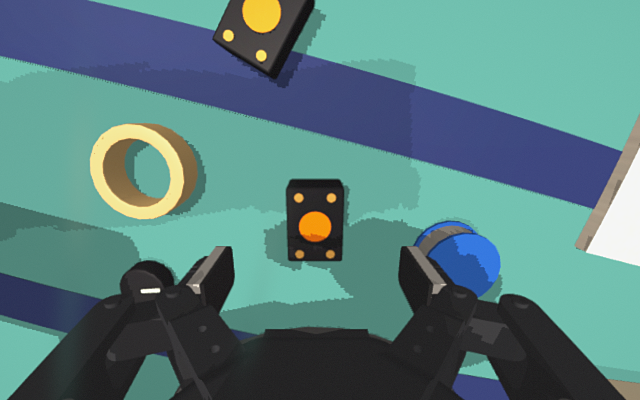

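The transformer sits centred between the fingers at (314,226), matching the estimate. I'll grasp it and carry it to the right orange outline.

```bash
python3 -m handwheel '[[0,0,0,0,0,-0.01,1],[0,0,0,0,0,-0.025,1],[0,0,0,0,0,-0.04,1],[0,0,0,0,0,-0.052,1],[0,0,0,0,0,-0.06,1],[0,0,0,0,0,-0.065,1],[0,0,0,0,0,-0.0668,1],[0,0,0,0,0,-0.0668,1],[0,0,0,0,0,-0.0668,0.6],[0,0,0,0,0,-0.0668,0.4]]' 40 && python3 -m handwheel '[[0,0,0,0,0,0,0.2],[0,0,0,0,0,0,0.1],[0,0,0,0,0,0,0.1],[0,0,0,0,0,0,0.1],[0,0,0,0,0,0,0.1],[0,0,0,0,0,0,0.1],[0,0,0,0,0,0.01,0.1],[0,0,0,0,0,0.03,0.1],[0,0,0,0,0,0.055,0.1],[0,0,0,0,0,0.08,0.1]]' && python3 -m handwheel '[[0,0,-0.03,0,-0.01,0,0.1],[0,0,-0.07,-0.001,-0.04,0,0.1],[0,0,-0.12,-0.003,-0.08,0,0.1],[0,0,-0.17,-0.005,-0.12,0,0.1],[0,0,-0.22,-0.007,-0.16,0,0.1],[0,0,-0.27,-0.009,-0.2,0,0.1],[0,0,-0.31,-0.011,-0.24,0,0.1],[0,0,-0.344,-0.013,-0.28,0,0.1],[0,0,-0.344,-0.015,-0.32,0,0.1],[0,0,-0.344,-0.015,-0.3456,0,0.1]]'
```

```text
clock: 8.58
ee_pos: [504.5, 276.2, 3.7]
eef_rot: [0.0, 0.613, 0.79, 0.001]
contact_force: [-1.4, 0.2, 0.2]
opening: 64.0
gripper_force: 0.0
clock: 9.42
ee_pos: [502.3, 275.4, 83.0]
eef_rot: [-0.001, 0.613, 0.79, -0.002]
contact_force: [0.4, 0.2, -2.4]
opening: 39.4
gripper_force: 41.7
clock: 10.25
ee_pos: [487.1, -73.0, 82.2]
eef_rot: [-0.0, 0.741, 0.672, -0.001]
contact_force: [0.5, 1.1, -3.3]
opening: 39.1
gripper_force: 41.8
```

```bash
python3 -m handwheel '[[0,0,0,0,0,0,0.1],[0,0,0,0,0,-0.01,0.1],[0,0,0,0,0,-0.025,0.1],[0,0,0,0,0,-0.038,0.1],[0,0,0,0,0,-0.046,0.1],[0,0,0,0,0,-0.05,0.1],[0,0,0,0,0,-0.052,0.1],[0,0,0,0,0,-0.053,0.1],[0,0,0,0,0,-0.0537,0.1],[0,0,0,0,0,-0.0537,0.1]]' && python3 -m handwheel '[[0,0,0,0,0,0,0.1],[0,0,0,0,0,0,0.4],[0,0,0,0,0,0,0.6],[0,0,0,0,0,0,0.8],[0,0,0,0,0,0,0.8],[0,0,0,0,0,0.005,0.8],[0,0,0,0,0,0.02,0.8],[0,0,0,0,0,0.04,0.8],[0,0,0,0,0,0.065,1],[0,0,0,0,0,0.09,1]]' && python3 - <<'E'
from h import *
import pickle
c=cap('wrist','w4.png'); pickle.dump(c,open('w4.pkl','wb'))
for b in blobs(c,'o',56): print(*b)
c=cap('top','t4.png')
print('top')
for b in blobs(c,'o',30): 
  if b[2][1]>200 and b[2][1]<460: print(*b)
E
```

```text
clock: 11.08
ee_pos: [489.4, -69.5, 29.8]
eef_rot: [0.001, 0.739, 0.673, 0.0]
contact_force: [-0.5, -0.1, -2.8]
opening: 39.4
gripper_force: 41.8
clock: 11.92
ee_pos: [488.4, -69.5, 120.4]
eef_rot: [-0.0, 0.74, 0.673, -0.0]
contact_force: [0.8, -0.2, 0.2]
opening: 85.5
gripper_force: 0.0
[524.2   7.9] 73 [640.2  62. ]
[554.2  12.7] 71 [661.9  58.2]
[317.4  97.5] 1326 [497.5  15.8]
[317.6 192. ] 940 [491.4 -51.8]
[504.3 182.4] 54 [634.7 -57.4]
[531.4 182.3] 52 [656.6 -59.2]
[302.5 189. ] 38 [480.3 -48.4]
[331.7 189.2] 37 [502.2 -50.6]
[317.1 215. ] 607 [489.4 -70.1]
[495.  233.1] 40 [631.  -99.1]
[520.9 232.6] 35 [ 652.9 -100.9]
[303.4 240.1] 42 [476.5 -90.2]
[330.9 240.1] 41 [498.3 -92.3]
top
[183.  105.4] 5 [842.1 400.2]
[182.5 114.3] 14 [814.3 400.1]
[171.5 235.5] 4 [457.4 413.6]
[177.1 241.2] 57 [441.3 396.6]
[185.5 239.5] 4 [446.  372.7]
[168.8 243. ] 4 [436.4 420.6]
```

View pics/w4.png

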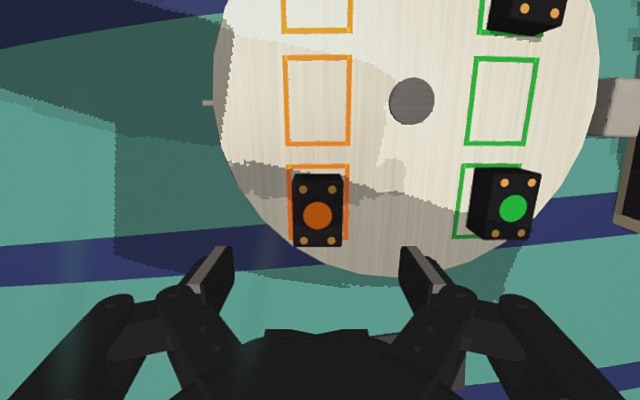

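The transformer sits inside the right orange outline, dot at (317,215), yaw −5.3°. Next is the other untested one.

```bash
python3 -m handwheel '[[0,0,-0.02,-0.002,0.02,0,1],[0,0,-0.04,-0.005,0.05,0,1],[0,0,-0.06,-0.009,0.09,0,1],[0,0,-0.08,-0.013,0.13,0,1],[0,0,-0.1,-0.017,0.17,0,1],[0,0,-0.12,-0.021,0.21,0,1],[0,0,-0.14,-0.025,0.25,0,1],[0,0,-0.16,-0.03,0.29,0,1],[0,0,-0.18,-0.034,0.33,0,1],[0,0,-0.2,-0.038,0.37,0,1]]' && python3 -m handwheel '[[0,0,-0.008,-0.004,0.04,0,1],[0,0,-0.008,-0.007,0.07,-0.01,1],[0,0,-0.008,-0.009,0.09,-0.02,1],[0,0,-0.008,-0.0096,0.0964,-0.035,1],[0,0,-0.008,-0.0096,0.0964,-0.05,1],[0,0,-0.008,-0.0096,0.0964,-0.05,1],[0,0,-0.008,-0.0096,0.0964,-0.05,1],[0,0,-0.008,-0.0096,0.0964,-0.05,1],[0,0,-0.008,-0.0096,0.0964,-0.05,1],[0,0,-0.008,-0.0096,0.0964,-0.05,1]]' && python3 - <<'E'
from h import *
c=cap('wrist','w5.png')
for b in blobs(c,'o',30): print(*b)
E
```

```text
clock: 12.85
ee_pos: [450.0, 302.3, 119.1]
eef_rot: [0.0, 0.803, 0.596, -0.0]
contact_force: [0.8, -0.3, 0.6]
opening: 85.4
gripper_force: 0.0
clock: 13.68
ee_pos: [442.1, 396.8, 70.5]
eef_rot: [0.0, 0.806, 0.592, 0.001]
contact_force: [-0.4, 0.3, 0.4]
opening: 85.5
gripper_force: 0.0
[331.  197.5] 74 [457.9 413.2]
[298.3 198.1] 75 [436.8 419.4]
[315.4 226.5] 766 [441.7 396.4]
[300.8 254.6] 60 [425.2 378.9]
[331.4 254.1] 58 [446.3 372.7]
```

```bash
python3 -m handwheel '[[0,0,0.02,0,0,-0.01,1],[0,0,0.022,0,0,-0.025,1],[0,0,0.022,0,0,-0.04,1],[0,0,0.022,0,0,-0.052,1],[0,0,0.022,0,0,-0.06,1],[0,0,0.022,0,0,-0.065,1],[0,0,0.022,0,0,-0.0663,1],[0,0,0.022,0,0,-0.0663,1],[0,0,0.022,0,0,-0.0663,0.6],[0,0,0.022,0,0,-0.0663,0.4]]' 40 && python3 -m handwheel '[[0,0,0,0,0,0,0.2],[0,0,0,0,0,0,0.1],[0,0,0,0,0,0,0.1],[0,0,0,0,0,0,0.1],[0,0,0,0,0,0,0.1],[0,0,0,0,0,0,0.1],[0,0,0,0,0,0.01,0.1],[0,0,0,0,0,0.03,0.1],[0,0,0,0,0,0.055,0.1],[0,0,0,0,0,0.08,0.1]]' && python3 -m handwheel '[[0,0,0.02,0.001,-0.01,0,0.1],[0,0,0.04,0.006,-0.04,0,0.1],[0,0,0.06,0.012,-0.08,0,0.1],[0,0,0.08,0.018,-0.12,0,0.1],[0,0,0.1,0.024,-0.16,0,0.1],[0,0,0.12,0.03,-0.2,0,0.1],[0,0,0.14,0.036,-0.24,0,0.1],[0,0,0.16,0.042,-0.28,0,0.1],[0,0,0.18,0.048,-0.32,0,0.1],[0,0,0.186,0.052,-0.35,0,0.1]]' && python3 -m handwheel '[[0,0,0,0.003,-0.02,0,0.1],[0,0,0,0.004,-0.0314,0,0.1],[0,0,0,0.004,-0.0314,-0.015,0.1],[0,0,0,0.004,-0.0314,-0.03,0.1],[0,0,0,0.004,-0.0314,-0.042,0.1],[0,0,0,0.004,-0.0314,-0.049,0.1],[0,0,0,0.004,-0.0314,-0.052,0.1],[0,0,0,0.004,-0.0314,-0.053,0.1],[0,0,0,0.004,-0.0314,-0.0537,0.1],[0,0,0,0.004,-0.0314,-0.0537,0.1]]'
```

```text
clock: 14.57
ee_pos: [441.8, 397.2, 3.8]
eef_rot: [0.0, 0.799, 0.602, 0.001]
contact_force: [-0.1, -0.2, -0.5]
opening: 64.1
gripper_force: 0.0
clock: 15.4
ee_pos: [440.1, 396.0, 83.1]
eef_rot: [-0.0, 0.799, 0.602, -0.002]
contact_force: [-0.4, 0.4, -0.5]
opening: 39.0
gripper_force: 41.3
clock: 16.23
ee_pos: [493.0, 44.0, 83.2]
eef_rot: [0.0, 0.74, 0.673, -0.0]
contact_force: [-0.4, 0.2, -1.0]
opening: 39.4
gripper_force: 41.4
clock: 17.07
ee_pos: [497.7, 15.6, 29.9]
eef_rot: [0.0, 0.739, 0.673, 0.0]
contact_force: [0.3, 0.3, -1.5]
opening: 39.2
gripper_force: 41.3
```

```bash
python3 -m handwheel '[[0,0,0,0,0,0,0.1],[0,0,0,0,0,0,0.4],[0,0,0,0,0,0,0.6],[0,0,0,0,0,0,0.8],[0,0,0,0,0,0,0.8],[0,0,0,0,0,0.005,0.8],[0,0,0,0,0,0.02,0.8],[0,0,0,0,0,0.04,0.8],[0,0,0,0,0,0.065,1],[0,0,0,0,0,0.09,1]]' && python3 - <<'E'
from h import *
import pickle
c=cap('wrist','w6.png');pickle.dump(c,open('w6.pkl','wb'))
for b in blobs(c,'o',56): print(*b)
E
```

```text
clock: 17.9
ee_pos: [496.7, 15.4, 120.3]
eef_rot: [-0.0, 0.74, 0.673, -0.0]
contact_force: [0.1, 0.8, -0.3]
opening: 85.4
gripper_force: 0.0
[316.1  97.4] 1342 [505.  100.9]
[519.2  76.5] 71 [647.8 103.3]
[548.   80.4] 67 [669.5  99.4]
[505. 137.] 63 [640.5  62. ]
[532.6 140. ] 62 [662.1  58.2]
[316.5 193.9] 859 [498.8  31.8]
[302.7 189.2] 61 [488.8  36.4]
[332.  189.4] 59 [510.8  34.2]
[317.2 214.9] 617 [497.8  14.9]
[303.5 240.1] 43 [484.9  -5.2]
[331.1 240.2] 42 [506.8  -7.4]
[317.7 278.4] 691 [493. -41.]
[509.6 279.4] 32 [656.6 -59. ]
[484.8 280.3] 32 [634.6 -57.4]
[303.6 287.5] 35 [480.4 -48.7]
[329.9 287.4] 36 [502.5 -50.6]
[316.6 308.1] 451 [489.4 -70.3]
[304.4 328.1] 27 [476.6 -90.4]
[329. 328.] 29 [498.4 -92.4]
```

View pics/w6.png

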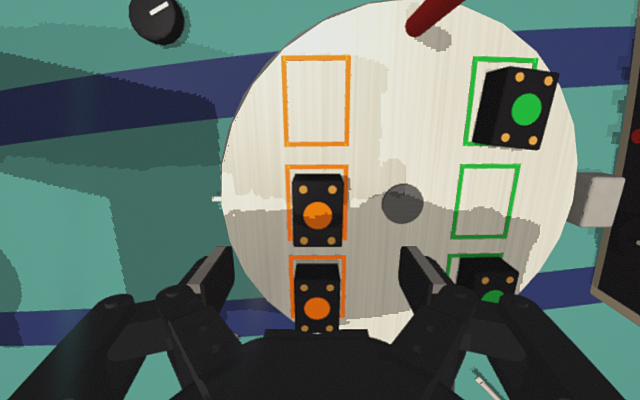

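Both untested transformers are in place (dots at (317,215) and (316,308)). The handle is at upper right, base near (415,28). Moving above it.

```bash
python3 -m handwheel '[[0,0,0,0,0,0.02,1],[0,0,0,0.015,0.02,0.03,1],[0,0,0,0.03,0.045,0.03,1],[0,0,0,0.045,0.07,0.03,1],[0,0,0,0.06,0.095,0.03,1],[0,0,0,0.075,0.115,0.03,1],[0,0,0,0.088,0.132,0.03,1],[0,0,0,0.088,0.132,0.03,1],[0,0,0,0.088,0.132,0.03,1],[0,0,0,0.088,0.132,0.03,1]]' && python3 - <<'E'
from h import *
import pickle
c=cap('wrist','w7.png');pickle.dump(c,open('w7.pkl','wb'))
print('expected top/base',pix(c,[[585.2,147.6,101],[585.2,147.6,26]]))
h=np.array([572,8.2]);a0=np.radians(84.6);prev=np.zeros(2);p0=h+140*np.array([np.cos(a0),np.sin(a0)])
cum=np.zeros(2)
for k in range(5):
    rows=[]
    for i in range(1,11):
        a=a0+np.radians(36*k+3.6*i)
        d=(h+140*np.array([np.cos(a),np.sin(a)])-p0)/1000-cum
        rows.append([0,0,round(np.radians(3.6*i),3),*np.round(d,4),0,0])
    cum=cum+np.array(rows[-1][3:5]); print(str([[x if isinstance(x,int) else float(x) for x in q] for q in rows]).replace(' ',''))
E
```

```text
clock: 18.78
ee_pos: [584.7, 147.1, 149.1]
eef_rot: [-0.0, 0.739, 0.673, -0.0]
contact_force: [-0.7, 0.2, 0.5]
opening: 85.5
gripper_force: 0.0
expected top/base [[316.37057445 221.09798689]
 [316.36430383 193.98197207]]
[[0,0,0.063,-0.0088,0.0006,0,0],[0,0,0.126,-0.0176,0.0006,0,0],[0,0,0.188,-0.0264,0.0,0,0],[0,0,0.251,-0.0351,-0.0011,0,0],[0,0,0.314,-0.0437,-0.0028,0,0],[0,0,0.377,-0.0522,-0.0049,0,0],[0,0,0.44,-0.0606,-0.0077,0,0],[0,0,0.503,-0.0688,-0.0109,0,0],[0,0,0.565,-0.0767,-0.0146,0,0],[0,0,0.628,-0.0844,-0.0189,0,0]]
[[0,0,0.063,-0.0075,-0.0047,0,0],[0,0,0.126,-0.0146,-0.0099,0,0],[0,0,0.188,-0.0214,-0.0155,0,0],[0,0,0.251,-0.0278,-0.0215,0,0],[0,0,0.314,-0.0338,-0.0279,0,0],[0,0,0.377,-0.0394,-0.0347,0,0],[0,0,0.44,-0.0446,-0.0418,0,0],[0,0,0.503,-0.0493,-0.0492,0,0],[0,0,0.565,-0.0535,-0.0569,0,0],[0,0,0.628,-0.0573,-0.0649,0,0]]
[[0,0,0.063,-0.0032,-0.0082,0,0],[0,0,0.126,-0.0059,-0.0165,0,0],[0,0,0.188,-0.0081,-0.025,0,0],[0,0,0.251,-0.0098,-0.0337,0,0],[0,0,0.314,-0.0109,-0.0424,0,0],[0,0,0.377,-0.0114,-0.0512,0,0],[0,0,0.44,-0.0114,-0.06,0,0],[0,0,0.503,-0.0109,-0.0688,0,0],[0,0,0.565,-0.0098,-0.0775,0,0],[0,0,0.628,-0.0081,-0.0861,0,0]]
[[0,0,0.063,0.0022,-0.0085,0,0],[0,0,0.126,0.0049,-0.0169,0,0],[0,0,0.188,0.0081,-0.0251,0,0],[0,0,0.251,0.0119,-0.033,0,0],[0,0,0.314,0.0161,-0.0407,0,0],[0,0,0.377,0.0208,-0.0482,0,0],[0,0,0.44,0.026,-0.0553,0,0],[0,0,0.503,0.0316,-0.0621,0,0],[0,0,0.565,0.0376,-0.0685,0,0],[0,0,0.628,0.044,-0.0745,0,0]]
[[0,0,0.063,0.0068,-0.0056,0,0],[0,0,0.126,0.0139,-0.0108,0,0],[0,0,0.188,0.0214,-0.0155,0,0],[0,0,0.251,0.0291,-0.0197,0,0],[0,0,0.314,0.037,-0.0235,0,0],[0,0,0.377,0.0452,-0.0267,0,0],[0,0,0.44,0.0536,-0.0294,0,0],[0,0,0.503,0.0621,-0.0316,0,0],[0,0,0.565,0.0707,-0.0333,0,0],[0,0,0.628,0.0794,-0.0344,0,0]]
```

View pics/w7.png

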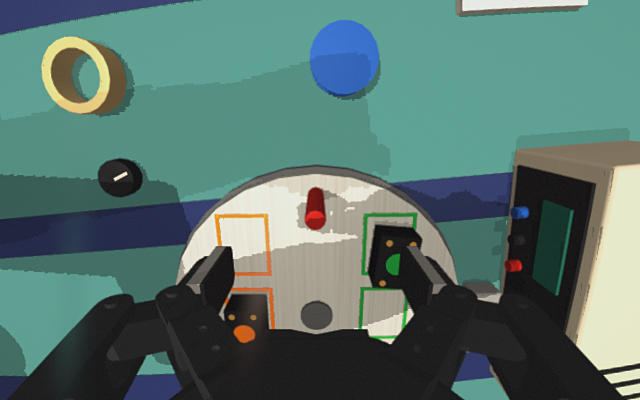

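The red handle top is at (316,220), as predicted. Grip it and carry it round.

```bash
python3 -m handwheel '[[0,0,0,0,0,-0.01,0.8],[0,0,0,0,0,-0.025,0.8],[0,0,0,0,0,-0.045,0.8],[0,0,0,0,0,-0.065,0.8],[0,0,0,0,0,-0.08,0.8],[0,0,0,0,0,-0.088,0.8],[0,0,0,0,0,-0.092,0.6],[0,0,0,0,0,-0.092,0.4],[0,0,0,0,0,-0.092,0.2],[0,0,0,0,0,-0.092,0]]' 60 && python3 -m handwheel '[[0,0,0,0,0,0,0],[0,0,0,0,0,0,0],[0,0,0,0,0,0,0],[0,0,0,0,0,0,0],[0,0,0,0,0,0,0],[0,0,0,0,0,0,0],[0,0,0,0,0,0,0],[0,0,0,0,0,0,0],[0,0,0,0,0,0,0],[0,0,0,0,0,0,0]]' 60
```

```text
clock: 19.67
ee_pos: [586.1, 147.3, 58.4]
eef_rot: [0.001, 0.74, 0.673, 0.001]
contact_force: [-0.4, -0.5, 1.2]
opening: 20.0
gripper_force: 1.5
clock: 20.5
ee_pos: [586.1, 147.4, 58.6]
eef_rot: [0.001, 0.74, 0.673, 0.001]
contact_force: [0.1, 0.1, 6.8]
opening: 14.5
gripper_force: 58.7
```

```bash
python3 -m handwheel '[[0,0,0.063,-0.009,0.0005,0,0],[0,0,0.126,-0.0175,0.0005,0,0],[0,0,0.188,-0.0265,0,0,0],[0,0,0.251,-0.035,-0.001,0,0],[0,0,0.314,-0.0435,-0.003,0,0],[0,0,0.377,-0.052,-0.005,0,0],[0,0,0.44,-0.0605,-0.0075,0,0],[0,0,0.503,-0.069,-0.011,0,0],[0,0,0.565,-0.0765,-0.0145,0,0],[0,0,0.628,-0.0844,-0.0189,0,0]]' 60
```

```text
clock: 21.33
ee_pos: [501.4, 129.2, 58.5]
eef_rot: [0.001, 0.494, 0.87, 0.001]
contact_force: [-0.7, 2.5, 7.3]
opening: 14.5
gripper_force: 60.4
```

```bash
python3 -m handwheel '[[0,0,0.063,-0.0075,-0.0045,0,0],[0,0,0.126,-0.0145,-0.01,0,0],[0,0,0.188,-0.0215,-0.0155,0,0],[0,0,0.251,-0.028,-0.0215,0,0],[0,0,0.314,-0.034,-0.028,0,0],[0,0,0.377,-0.0395,-0.0345,0,0],[0,0,0.44,-0.0445,-0.042,0,0],[0,0,0.503,-0.0495,-0.049,0,0],[0,0,0.565,-0.0535,-0.057,0,0],[0,0,0.628,-0.0573,-0.0649,0,0]]' 60 && python3 -m handwheel '[[0,0,0.063,-0.003,-0.008,0,0],[0,0,0.126,-0.006,-0.0165,0,0],[0,0,0.188,-0.008,-0.025,0,0],[0,0,0.251,-0.01,-0.0335,0,0],[0,0,0.314,-0.011,-0.0425,0,0],[0,0,0.377,-0.0115,-0.051,0,0],[0,0,0.44,-0.0115,-0.06,0,0],[0,0,0.503,-0.011,-0.069,0,0],[0,0,0.565,-0.01,-0.0775,0,0],[0,0,0.628,-0.0081,-0.0861,0,0]]' 60 && python3 -m handwheel '[[0,0,0.063,0.002,-0.0085,0,0],[0,0,0.126,0.005,-0.017,0,0],[0,0,0.188,0.008,-0.025,0,0],[0,0,0.251,0.012,-0.033,0,0],[0,0,0.314,0.016,-0.0405,0,0],[0,0,0.377,0.021,-0.048,0,0],[0,0,0.44,0.026,-0.0555,0,0],[0,0,0.503,0.0315,-0.062,0,0],[0,0,0.565,0.0375,-0.0685,0,0],[0,0,0.628,0.044,-0.0745,0,0]]' 60 && python3 -m handwheel '[[0,0,0.063,0.007,-0.0055,0,0],[0,0,0.126,0.014,-0.011,0,0],[0,0,0.188,0.0215,-0.0155,0,0],[0,0,0.251,0.029,-0.0195,0,0],[0,0,0.314,0.037,-0.0235,0,0],[0,0,0.377,0.045,-0.0265,0,0],[0,0,0.44,0.0535,-0.0295,0,0],[0,0,0.503,0.062,-0.0315,0,0],[0,0,0.565,0.0705,-0.0335,0,0],[0,0,0.628,0.0794,-0.0344,0,0]]' 60
```

```text
clock: 22.17
ee_pos: [443.1, 64.1, 58.5]
eef_rot: [0.0, 0.201, 0.98, 0.001]
contact_force: [-4.2, 2.3, 11.7]
opening: 14.3
gripper_force: 60.8
clock: 23.0
ee_pos: [434.5, -22.8, 58.4]
eef_rot: [-0.0, -0.111, 0.994, -0.0]
contact_force: [-6.9, 0.0, 15.1]
opening: 14.6
gripper_force: 61.1
clock: 23.83
ee_pos: [479.2, -98.2, 58.5]
eef_rot: [-0.001, -0.412, 0.911, -0.001]
contact_force: [-4.6, -1.0, 10.2]
opening: 14.3
gripper_force: 60.8
clock: 24.67
ee_pos: [558.9, -132.4, 58.5]
eef_rot: [-0.001, -0.673, 0.739, -0.001]
contact_force: [-2.3, -3.0, 6.1]
opening: 14.4
gripper_force: 60.3
```

```bash
python3 -m handwheel '[[0,0,0,0,0,0,0],[0,0,0,0,0,0,0],[0,0,0,0,0,0,0],[0,0,0,0,0,0,0.3],[0,0,0,0,0,0,0.6],[0,0,0,0,0,0,0.8],[0,0,0,0,0,0,0.8],[0,0,0,0,0,0.02,0.8],[0,0,0,0,0,0.05,0.8],[0,0,0,0,0,0.09,1]]' && python3 -m handwheel '[[0,0,0.02,0.01,-0.02,0.01,1],[0,0,0.04,0.02,-0.05,0.02,1],[0,0,0.06,0.02,-0.09,0.03,1],[0,0,0.08,0.02,-0.13,0.03,1],[0,0,0.1,0.02,-0.17,0.03,1],[0,0,0.1,0.02,-0.21,0.03,1],[0,0,0.1,0.02,-0.25,0.03,1],[0,0,0.1,0.02,-0.28,0.03,1],[0,0,0.1,0.02,-0.28,0.03,1],[0,0,0.1,0.02,-0.28,0.03,1]]' && python3 - <<'E'
from h import *
import pickle
c=cap('top');pickle.dump(c,open('t8.pkl','wb'))
cv2.imwrite('pics/t8.png',cv2.resize(c['color'][130:280,150:510,::-1],None,fx=2.2,fy=2.2,interpolation=cv2.INTER_CUBIC))
for k in 'og':
  for b in blobs(c,k,56):
    if abs(b[2][1])<150 and 400<b[2][0]<730: print(k,*b)
E
```

```text
clock: 25.5
ee_pos: [556.5, -130.4, 145.1]
eef_rot: [-0.002, -0.672, 0.74, 0.003]
contact_force: [1.1, -1.1, -0.0]
opening: 78.6
gripper_force: 0.0
clock: 26.33
ee_pos: [578.0, -413.2, 175.9]
eef_rot: [-0.0, 0.708, -0.707, -0.001]
contact_force: [-0.6, 0.1, -0.3]
opening: 85.6
gripper_force: 0.0
o [298.5 158.2] 4 [666.9  53. ]
o [307.4 165.2] 29 [646.7  28.2]
o [328.8 161.2] 5 [657.1 -30.8]
o [316.8 165.4] 57 [645.6   2.3]
o [324.  169.5] 6 [633.8 -17.4]
o [328.4 169.2] 5 [634.5 -29.5]
o [278.5 174.5] 4 [621.7 108.3]
o [285.9 178.7] 62 [609.5  87.7]
o [293.8 175.4] 5 [618.5  65.9]
o [278.  182.2] 4 [599.9 109.4]
o [293. 183.] 5 [597.2  68. ]
o [275.2 213.4] 5 [513.9 116.2]
o [290.5 215. ] 6 [509.1  74.5]
o [334.5 216.5] 4 [503.7 -44.6]
o [274.2 221.6] 5 [491.6 118.7]
o [290. 223.] 5 [487.3  75.7]
o [333.5 224.5] 4 [482.1 -41.6]
g [282.4 218.4] 64 [500.1  96.6]
g [341.6 221.9] 52 [488.9 -63.4]
g [291.3 226.8] 6 [476.9  72.1]
g [343.5 231. ] 4 [464.3 -68.2]
```

View pics/t8.png

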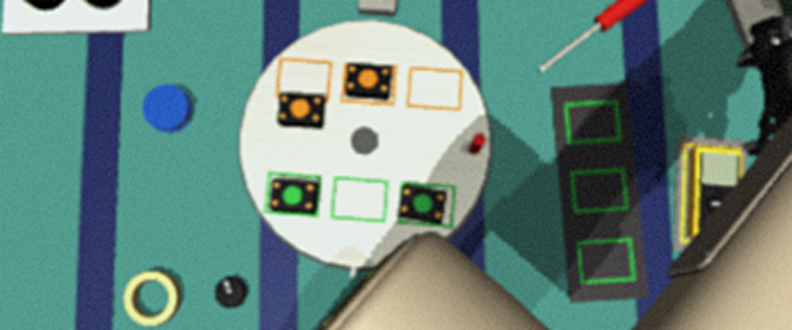

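The turntable is at half turn with the handle at (477,143) in the crop. One untested transformer was knocked off its outline: its dot is at crop (300,108), world (609,88). To respect the order, I'll turn the table back, reseat it on the robot's side and turn again.

```bash
python3 -m handwheel '[[0,0,0,0,0.03,0,1],[0,0,0,0,0.07,0,1],[0,0,-0.02,0,0.11,0,1],[0,0,-0.04,-0.01,0.15,0,1],[0,0,-0.06,-0.02,0.19,0,1],[0,0,-0.08,-0.02,0.23,0,1],[0,0,-0.1,-0.02,0.26,-0.01,1],[0,0,-0.1,-0.02,0.28,-0.02,1],[0,0,-0.1,-0.02,0.28,-0.03,1],[0,0,-0.1,-0.02,0.28,-0.03,1]]' && python3 -m handwheel '[[0,0,0,0,0,-0.01,0.8],[0,0,0,0,0,-0.025,0.8],[0,0,0,0,0,-0.045,0.8],[0,0,0,0,0,-0.065,0.8],[0,0,0,0,0,-0.08,0.8],[0,0,0,0,0,-0.088,0.8],[0,0,0,0,0,-0.09,0.6],[0,0,0,0,0,-0.09,0.4],[0,0,0,0,0,-0.09,0.2],[0,0,0,0,0,-0.09,0]]' 60 && python3 -m handwheel '[[0,0,0,0,0,0,0],[0,0,0,0,0,0,0],[0,0,0,0,0,0,0],[0,0,0,0,0,0,0],[0,0,0,0,0,0,0],[0,0,0,0,0,0,0],[0,0,0,0,0,0,0],[0,0,0,0,0,0,0],[0,0,0,0,0,0,0],[0,0,0,0,0,0,0]]' 60 && python3 - <<'E'
import numpy as np
f=lambda a: 140*np.array([np.cos(np.radians(a)),np.sin(np.radians(a))])
for k in range(5):
    s=264.6-36*k; print([tuple(np.round((f(s-3.6*i)-f(s))/1000,4).tolist()) for i in range(1,11)])
E
```

```text
clock: 27.22
ee_pos: [557.3, -128.2, 145.8]
eef_rot: [-0.001, -0.674, 0.739, 0.001]
contact_force: [-0.8, -0.0, 0.4]
opening: 85.5
gripper_force: 0.0
clock: 28.05
ee_pos: [559.8, -132.0, 58.5]
eef_rot: [0.0, -0.672, 0.74, -0.001]
contact_force: [-0.0, -0.2, 0.0]
opening: 20.2
gripper_force: 0.0
clock: 28.88
ee_pos: [559.8, -131.9, 58.6]
eef_rot: [0.0, -0.672, 0.74, -0.001]
contact_force: [-0.5, 0.2, 6.0]
opening: 14.4
gripper_force: 58.4
[(-0.0087, 0.0011), (-0.0174, 0.0028), (-0.0259, 0.0049), (-0.0342, 0.0077), (-0.0424, 0.0109), (-0.0504, 0.0146), (-0.0581, 0.0189), (-0.0655, 0.0236), (-0.0726, 0.0288), (-0.0794, 0.0344)]
[(-0.0064, 0.006), (-0.0124, 0.0124), (-0.018, 0.0192), (-0.0232, 0.0263), (-0.0279, 0.0337), (-0.0322, 0.0415), (-0.0359, 0.0494), (-0.0391, 0.0576), (-0.0419, 0.066), (-0.044, 0.0745)]
[(-0.0016, 0.0086), (-0.0028, 0.0174), (-0.0033, 0.0261), (-0.0033, 0.0349), (-0.0028, 0.0437), (-0.0016, 0.0524), (-0.0, 0.0611), (0.0022, 0.0696), (0.0049, 0.078), (0.0081, 0.0861)]
[(0.0037, 0.008), (0.008, 0.0157), (0.0127, 0.0231), (0.0179, 0.0302), (0.0235, 0.037), (0.0295, 0.0434), (0.0359, 0.0494), (0.0427, 0.055), (0.0498, 0.0602), (0.0572, 0.0649)]
[(0.0077, 0.0042), (0.0157, 0.008), (0.0238, 0.0112), (0.0322, 0.0139), (0.0407, 0.0161), (0.0494, 0.0178), (0.0581, 0.0189), (0.0669, 0.0194), (0.0757, 0.0194), (0.0844, 0.0189)]
```

```bash
python3 -m handwheel '[[0,0,-0.063,-0.0085,0.001,0,0],[0,0,-0.126,-0.0175,0.003,0,0],[0,0,-0.188,-0.026,0.005,0,0],[0,0,-0.251,-0.034,0.0075,0,0],[0,0,-0.314,-0.0425,0.011,0,0],[0,0,-0.377,-0.0505,0.0145,0,0],[0,0,-0.44,-0.058,0.019,0,0],[0,0,-0.503,-0.0655,0.0235,0,0],[0,0,-0.565,-0.0725,0.029,0,0],[0,0,-0.628,-0.0794,0.0344,0,0]]' 60 && python3 -m handwheel '[[0,0,-0.063,-0.0065,0.006,0,0],[0,0,-0.126,-0.0125,0.0125,0,0],[0,0,-0.188,-0.018,0.019,0,0],[0,0,-0.251,-0.023,0.0265,0,0],[0,0,-0.314,-0.028,0.0335,0,0],[0,0,-0.377,-0.032,0.0415,0,0],[0,0,-0.44,-0.036,0.0495,0,0],[0,0,-0.503,-0.039,0.0575,0,0],[0,0,-0.565,-0.042,0.066,0,0],[0,0,-0.628,-0.044,0.0745,0,0]]' 60 && python3 -m handwheel '[[0,0,-0.063,-0.0015,0.0085,0,0],[0,0,-0.126,-0.003,0.0175,0,0],[0,0,-0.188,-0.0035,0.026,0,0],[0,0,-0.251,-0.0035,0.035,0,0],[0,0,-0.314,-0.003,0.0435,0,0],[0,0,-0.377,-0.0015,0.0525,0,0],[0,0,-0.44,0,0.061,0,0],[0,0,-0.503,0.002,0.0695,0,0],[0,0,-0.565,0.005,0.078,0,0],[0,0,-0.628,0.0081,0.0861,0,0]]' 60 && python3 -m handwheel '[[0,0,-0.063,0.0035,0.008,0,0],[0,0,-0.126,0.008,0.0155,0,0],[0,0,-0.188,0.0125,0.023,0,0],[0,0,-0.251,0.018,0.03,0,0],[0,0,-0.314,0.0235,0.037,0,0],[0,0,-0.377,0.0295,0.0435,0,0],[0,0,-0.44,0.036,0.0495,0,0],[0,0,-0.503,0.0425,0.055,0,0],[0,0,-0.565,0.05,0.06,0,0],[0,0,-0.628,0.0573,0.0649,0,0]]' 60 && python3 -m handwheel '[[0,0,-0.063,0.0075,0.004,0,0],[0,0,-0.126,0.0155,0.008,0,0],[0,0,-0.188,0.024,0.011,0,0],[0,0,-0.251,0.032,0.014,0,0],[0,0,-0.314,0.0405,0.016,0,0],[0,0,-0.377,0.0495,0.018,0,0],[0,0,-0.44,0.058,0.019,0,0],[0,0,-0.503,0.067,0.0195,0,0],[0,0,-0.565,0.0755,0.0195,0,0],[0,0,-0.628,0.0844,0.0189,0,0]]' 60 && python3 -m handwheel '[[0,0,0,0,0,0,0],[0,0,0,0,0,0,0],[0,0,0,0,0,0,0],[0,0,0,0,0,0,0.3],[0,0,0,0,0,0,0.6],[0,0,0,0,0,0,0.8],[0,0,0,0,0,0,0.8],[0,0,0,0,0,0.02,0.8],[0,0,0,0,0,0.05,0.8],[0,0,0,0,0,0.09,1]]'
```

```text
clock: 29.72
ee_pos: [479.9, -98.1, 58.6]
eef_rot: [0.0, -0.409, 0.912, -0.002]
contact_force: [-0.6, -2.3, 7.6]
opening: 14.1
gripper_force: 60.3
clock: 30.55
ee_pos: [435.1, -22.9, 58.5]
eef_rot: [0.0, -0.107, 0.994, -0.001]
contact_force: [-4.0, -2.4, 11.8]
opening: 14.8
gripper_force: 60.7
clock: 31.38
ee_pos: [443.6, 63.9, 58.6]
eef_rot: [0.0, 0.205, 0.979, -0.0]
contact_force: [-1.1, -0.8, 9.1]
opening: 14.1
gripper_force: 60.6
clock: 32.22
ee_pos: [501.5, 128.7, 58.6]
eef_rot: [0.001, 0.497, 0.868, 0.0]
contact_force: [-1.4, -2.4, 7.8]
opening: 14.3
gripper_force: 60.5
clock: 33.05
ee_pos: [585.0, 146.9, 58.6]
eef_rot: [0.0, 0.741, 0.672, -0.001]
contact_force: [-2.3, -4.0, 7.7]
opening: 14.7
gripper_force: 60.3
clock: 33.88
ee_pos: [582.8, 147.2, 145.0]
eef_rot: [-0.002, 0.739, 0.673, -0.003]
contact_force: [0.4, -0.2, -0.2]
opening: 78.7
gripper_force: 0.0
```

```bash
python3 -m handwheel '[[0,0,0,-0.005,-0.02,0.01,1],[0,0,0,-0.012,-0.055,0.01,1],[0,0,0,-0.02,-0.09,0.01,1],[0,0,0,-0.03,-0.13,0,1],[0,0,0,-0.04,-0.17,-0.01,1],[0,0,0,-0.051,-0.2,-0.02,1],[0,0,0,-0.051,-0.218,-0.027,1],[0,0,0,-0.051,-0.218,-0.027,1],[0,0,0,-0.051,-0.218,-0.027,1],[0,0,0,-0.051,-0.218,-0.027,1]]' && python3 - <<'E'
from h import *
c=cap('wrist','w9.png')
for k in 'og':
  for b in blobs(c,k,56): print(k,*b)
print('expect oR corners',pix(c,[[489,-69.6,26]]))
E
```

```text
clock: 34.72
ee_pos: [534.5, -70.1, 120.5]
eef_rot: [-0.0, 0.739, 0.673, 0.0]
contact_force: [-0.9, -0.6, 0.1]
opening: 85.1
gripper_force: 0.0
o [257.   25.7] 679 [508.2  64.3]
o [458.2  12.9] 82 [641.2  60.8]
o [489.9  17.8] 79 [662.9  56.6]
o [273.4 106.9] 894 [512.4  11.9]
o [235.1  71.3] 74 [489.2  37.8]
o [266.9  71.5] 75 [511.   35.4]
o [252.3 103.2] 839 [497.9  15.9]
o [238.  133.9] 66 [484.5  -4. ]
o [268.6 134.2] 68 [506.5  -6.4]
o [252.4 201.8] 794 [487.1 -55.4]
o [299.5 188.2] 36 [524.2 -48.1]
o [328.8 187.9] 42 [546.3 -49.9]
o [443.5 188.3] 57 [633.5 -58.4]
o [471.4 188.6] 54 [655.2 -60.6]
o [314.1 214.2] 606 [533.2 -69.8]
o [300.4 239.2] 41 [520.4 -89.8]
o [328.  239.3] 40 [542.3 -92. ]
o [436.2 238.9] 38 [ 629. -100.]
o [463.  239.1] 40 [ 651.  -102.4]
o [170.7 279. ] 26 [ 406.5 -116.6]
o [166.2 286.6] 5 [ 400.7 -123.6]
g [428.6  26.2] 284 [621.3  54. ]
g [482.9  39.6] 21 [658.5  43.3]
g [445.7 103. ] 1155 [633.4   3.9]
g [418.8 195. ] 537 [614.5 -61.9]
g [453.5 213.9] 595 [642.2 -79.9]
expect oR corners [[264.45624095 207.18059989]]
```

View pics/w9.png

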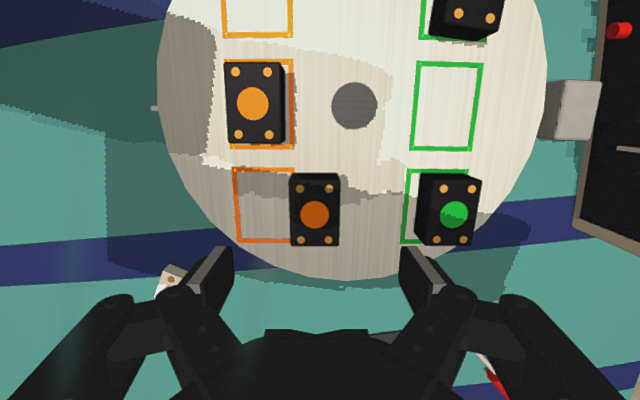

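The displaced transformer, dot at (314,214), was only shifted 44 mm in x and is still square. Reseating it.

```bash
python3 -m handwheel '[[0,0,0,-0.001,0.0005,-0.01,0.85],[0,0,0,-0.001,0.0005,-0.025,0.85],[0,0,0,-0.001,0.0005,-0.045,0.85],[0,0,0,-0.001,0.0005,-0.065,0.85],[0,0,0,-0.001,0.0005,-0.08,0.85],[0,0,0,-0.001,0.0005,-0.088,0.85],[0,0,0,-0.001,0.0005,-0.091,0.85],[0,0,0,-0.001,0.0005,-0.091,0.85],[0,0,0,-0.001,0.0005,-0.091,0.6],[0,0,0,-0.001,0.0005,-0.091,0.4]]' 40 && python3 -m handwheel '[[0,0,0,0,0,0,0.2],[0,0,0,0,0,0,0.1],[0,0,0,0,0,0,0.1],[0,0,0,0,0,0,0.1],[0,0,0,0,0,0,0.1],[0,0,0,0,0,0,0.1],[0,0,0,0,0,0.008,0.1],[0,0,0,0,0,0.02,0.1],[0,0,0,-0.01,0,0.025,0.1],[0,0,0,-0.025,0,0.025,0.1]]' 40 && python3 -m handwheel '[[0,0,0,-0.012,0,0,0.1],[0,0,0,-0.0193,0.0005,0,0.1],[0,0,0,-0.0193,0.0005,0,0.1],[0,0,0,-0.0193,0.0005,-0.008,0.1],[0,0,0,-0.0193,0.0005,-0.016,0.1],[0,0,0,-0.0193,0.0005,-0.021,0.1],[0,0,0,-0.0193,0.0005,-0.024,0.1],[0,0,0,-0.0193,0.0005,-0.025,0.1],[0,0,0,-0.0193,0.0005,-0.025,0.1],[0,0,0,-0.0193,0.0005,-0.025,0.1]]' && python3 -m handwheel '[[0,0,0,0,0,0,0.1],[0,0,0,0,0,0,0.4],[0,0,0,0,0,0,0.6],[0,0,0,0,0,0,0.8],[0,0,0,0,0,0,0.8],[0,0,0,0,0,0.005,0.8],[0,0,0,0,0,0.02,0.8],[0,0,0,0,0,0.045,0.8],[0,0,0,0,0,0.075,1],[0,0,0,0,0,0.1,1]]' && python3 - <<'E'
from h import *
c=cap('wrist','w10.png')
for b in blobs(c,'o',56): print(*b)
E
```

```text
clock: 35.6
ee_pos: [534.2, -70.2, 30.3]
eef_rot: [0.001, 0.739, 0.673, 0.001]
contact_force: [-0.2, -0.7, 0.7]
opening: 49.6
gripper_force: 0.0
clock: 36.43
ee_pos: [509.7, -70.7, 55.7]
eef_rot: [0.002, 0.739, 0.673, 0.001]
contact_force: [0.4, 0.6, -2.1]
opening: 39.6
gripper_force: 41.0
clock: 37.27
ee_pos: [490.1, -70.5, 30.5]
eef_rot: [0.001, 0.74, 0.673, -0.0]
contact_force: [-3.3, -1.7, 11.9]
opening: 39.1
gripper_force: 42.7
clock: 38.1
ee_pos: [488.9, -69.5, 130.8]
eef_rot: [-0.0, 0.74, 0.673, -0.0]
contact_force: [-0.0, 0.1, -0.5]
opening: 85.4
gripper_force: 0.0
[315.2  25.7] 584 [501.   63.9]
[513.6  13.3] 69 [640.5  61.9]
[542.1  18. ] 69 [662.   57.9]
[317.4 102.6] 1155 [497.8  12.9]
[301.8  69.5] 72 [488.8  36.5]
[332.6  69.6] 70 [510.7  34.5]
[317.1 100.2] 780 [497.8  14.7]
[302.4 129.8] 61 [484.8  -5.4]
[331.7 129.8] 61 [506.7  -7.4]
[317.3 191.1] 870 [491.6 -53.8]
[495.3 179.5] 50 [634.5 -57.3]
[521.3 179.5] 50 [656.4 -59.3]
[303.6 185.8] 35 [481.2 -48.4]
[331.5 185.8] 36 [503.2 -50.5]
[317.6 210.9] 562 [490.3 -70.3]
[511.7 228. ] 36 [ 652.7 -101. ]
[486.8 228.4] 35 [630.8 -99.2]
[304.2 235. ] 41 [477.3 -90.3]
[330.7 235.1] 41 [499.2 -92.4]
```

```bash
python3 -m handwheel '[[0,0,0,0.005,0.01,0.015,1],[0,0,0,0.015,0.035,0.02,1],[0,0,0,0.03,0.07,0.02,1],[0,0,0,0.045,0.105,0.02,1],[0,0,0,0.06,0.14,0.02,1],[0,0,0,0.078,0.175,0.02,1],[0,0,0,0.09,0.205,0.02,1],[0,0,0,0.096,0.217,0.02,1],[0,0,0,0.096,0.217,0.02,1],[0,0,0,0.096,0.217,0.02,1]]' && python3 -m handwheel '[[0,0,0,0,0,-0.01,0.8],[0,0,0,0,0,-0.025,0.8],[0,0,0,0,0,-0.045,0.8],[0,0,0,0,0,-0.065,0.8],[0,0,0,0,0,-0.08,0.8],[0,0,0,0,0,-0.088,0.8],[0,0,0,0,0,-0.092,0.6],[0,0,0,0,0,-0.092,0.4],[0,0,0,0,0,-0.092,0.2],[0,0,0,0,0,-0.092,0]]' 60 && python3 -m handwheel '[[0,0,0,0,0,0,0],[0,0,0,0,0,0,0],[0,0,0,0,0,0,0],[0,0,0,0,0,0,0],[0,0,0,0,0,0,0],[0,0,0,0,0,0,0],[0,0,0,0,0,0,0],[0,0,0,0,0,0,0],[0,0,0,0,0,0,0],[0,0,0,0,0,0,0]]' 60 && python3 - <<'E'
from h import *
c=cap('top')
for b in blobs(c,'o',56):
    if abs(b[2][1])<150 and 400<b[2][0]<730 and b[1]>20: print(*b)
E
```

```text
clock: 38.98
ee_pos: [584.6, 147.7, 148.7]
eef_rot: [-0.0, 0.739, 0.674, -0.001]
contact_force: [-0.8, 0.0, -0.8]
opening: 85.1
gripper_force: 0.0
clock: 39.82
ee_pos: [585.8, 147.2, 58.5]
eef_rot: [0.001, 0.74, 0.673, 0.001]
contact_force: [0.6, -0.6, 0.4]
opening: 19.8
gripper_force: 0.0
clock: 40.65
ee_pos: [585.8, 147.3, 58.6]
eef_rot: [0.001, 0.74, 0.673, 0.001]
contact_force: [-0.1, -1.4, 5.6]
opening: 14.3
gripper_force: 58.7
[309.5 223.7] 79 [484.9  23.1]
[319. 213.] 35 [513.6  -2.7]
[349.1 217.9] 46 [499.4 -83.8]
[312.1 218.9] 63 [497.8  15.9]
[343.8 222. ] 64 [488.7 -69.3]
[333.9 229.4] 21 [468.9 -42.6]
```

Both untested transformers are in place at (497.8,15.9) and (488.7,−69.3), so I'm turning again.

```bash
python3 -m handwheel '[[0,0,0.063,-0.009,0.0005,0,0],[0,0,0.126,-0.0175,0.0005,0,0],[0,0,0.188,-0.0265,0,0,0],[0,0,0.251,-0.035,-0.001,0,0],[0,0,0.314,-0.0435,-0.003,0,0],[0,0,0.377,-0.052,-0.005,0,0],[0,0,0.44,-0.0605,-0.0075,0,0],[0,0,0.503,-0.069,-0.011,0,0],[0,0,0.565,-0.0765,-0.0145,0,0],[0,0,0.628,-0.0844,-0.0189,0,0]]' 60 && python3 -m handwheel '[[0,0,0.063,-0.0075,-0.0045,0,0],[0,0,0.126,-0.0145,-0.01,0,0],[0,0,0.188,-0.0215,-0.0155,0,0],[0,0,0.251,-0.028,-0.0215,0,0],[0,0,0.314,-0.034,-0.028,0,0],[0,0,0.377,-0.0395,-0.0345,0,0],[0,0,0.44,-0.0445,-0.042,0,0],[0,0,0.503,-0.0495,-0.049,0,0],[0,0,0.565,-0.0535,-0.057,0,0],[0,0,0.628,-0.0573,-0.0649,0,0]]' 60 && python3 -m handwheel '[[0,0,0.063,-0.003,-0.008,0,0],[0,0,0.126,-0.006,-0.0165,0,0],[0,0,0.188,-0.008,-0.025,0,0],[0,0,0.251,-0.01,-0.0335,0,0],[0,0,0.314,-0.011,-0.0425,0,0],[0,0,0.377,-0.0115,-0.051,0,0],[0,0,0.44,-0.0115,-0.06,0,0],[0,0,0.503,-0.011,-0.069,0,0],[0,0,0.565,-0.01,-0.0775,0,0],[0,0,0.628,-0.0081,-0.0861,0,0]]' 60 && python3 -m handwheel '[[0,0,0.063,0.002,-0.0085,0,0],[0,0,0.126,0.005,-0.017,0,0],[0,0,0.188,0.008,-0.025,0,0],[0,0,0.251,0.012,-0.033,0,0],[0,0,0.314,0.016,-0.0405,0,0],[0,0,0.377,0.021,-0.048,0,0],[0,0,0.44,0.026,-0.0555,0,0],[0,0,0.503,0.0315,-0.062,0,0],[0,0,0.565,0.0375,-0.0685,0,0],[0,0,0.628,0.044,-0.0745,0,0]]' 60 && python3 -m handwheel '[[0,0,0.063,0.007,-0.0055,0,0],[0,0,0.126,0.014,-0.011,0,0],[0,0,0.188,0.0215,-0.0155,0,0],[0,0,0.251,0.029,-0.0195,0,0],[0,0,0.314,0.037,-0.0235,0,0],[0,0,0.377,0.045,-0.0265,0,0],[0,0,0.44,0.0535,-0.0295,0,0],[0,0,0.503,0.062,-0.0315,0,0],[0,0,0.565,0.0705,-0.0335,0,0],[0,0,0.628,0.0794,-0.0344,0,0]]' 60 && python3 -m handwheel '[[0,0,0,0,0,0,0],[0,0,0,0,0,0,0],[0,0,0,0,0,0,0],[0,0,0,0,0,0,0.3],[0,0,0,0,0,0,0.6],[0,0,0,0,0,0,0.8],[0,0,0,0,0,0,0.8],[0,0,0,0,0,0.02,0.8],[0,0,0,0,0,0.05,0.8],[0,0,0,0,0,0.09,1]]' && python3 - <<'E'
from h import *
print(r.get_obs()['joint_positions'])
c=cap('top','t11.png')
for k in 'og':
  for b in blobs(c,k,56):
    if abs(b[2][1])<150 and 400<b[2][0]<730: print(k,*b)
E
```

```text
clock: 41.53
ee_pos: [501.4, 129.0, 58.5]
eef_rot: [0.001, 0.494, 0.869, 0.001]
contact_force: [0.3, 1.2, 5.4]
opening: 14.6
gripper_force: 60.3
clock: 42.37
ee_pos: [443.3, 64.0, 58.5]
eef_rot: [0.001, 0.201, 0.98, 0.001]
contact_force: [-1.8, 1.2, 9.7]
opening: 14.4
gripper_force: 60.6
clock: 43.2
ee_pos: [434.7, -22.8, 58.5]
eef_rot: [-0.0, -0.111, 0.994, -0.0]
contact_force: [-4.7, -0.5, 12.4]
opening: 14.4
gripper_force: 60.9
clock: 44.03
ee_pos: [479.2, -98.0, 58.5]
eef_rot: [-0.0, -0.412, 0.911, -0.001]
contact_force: [-3.7, -2.1, 10.0]
opening: 14.3
gripper_force: 60.7
clock: 44.87
ee_pos: [558.8, -132.3, 58.6]
eef_rot: [-0.001, -0.674, 0.739, -0.001]
contact_force: [-2.9, -1.7, 7.5]
opening: 14.6
gripper_force: 60.3
clock: 45.7
ee_pos: [556.2, -130.4, 145.1]
eef_rot: [-0.001, -0.672, 0.74, 0.003]
contact_force: [-0.4, -0.6, 0.5]
opening: 78.6
gripper_force: 0.0
[-3.70828511e-01  3.50246035e-01 -1.15907833e-01  1.11167842e+00
  2.05525825e-04 -1.84595399e+00]
o [286.2 163.1] 57 [653.6  87. ]
o [294.5 159.5] 4 [663.5  64.1]
o [299.  158.5] 4 [666.1  51.6]
o [307. 166.] 24 [644.3  29.6]
o [299.  162.5] 4 [654.7  51.6]
o [309.5 160.5] 4 [659.9  22.5]
o [328.7 163.7] 11 [650.  -30.5]
o [316.9 165.3] 56 [646.    2.2]
o [325.  162.2] 4 [654.3 -20.3]
o [278.  166.2] 4 [645.  109.9]
o [293.5 167.5] 4 [640.8  66.8]
o [298.7 169.5] 6 [634.9  52.5]
o [324.5 169.5] 4 [633.8 -18.7]
o [328.3 170.5] 6 [630.9 -29.3]
o [282.8 173.8] 6 [623.4  96.3]
o [337.9 177.6] 10 [610.6 -55.2]
o [275.2 213.4] 5 [513.9 116.2]
o [290.5 214.5] 4 [510.4  74.5]
o [274.  221.5] 6 [491.8 119.3]
o [289.5 222.5] 4 [488.7  77.1]
g [282.2 218.2] 63 [500.6  96.9]
```

```bash
python3 -m handwheel '[[0,0,0,0,0,0.005,1],[0,0,0,-0.01,0.01,0.005,1],[0,0,0,-0.025,0.025,0.005,1],[0,0,0,-0.045,0.045,0,1],[0,0,0,-0.06,0.06,-0.01,1],[0,0,0,-0.07,0.068,-0.02,1],[0,0,0,-0.07,0.068,-0.027,1],[0,0,0,-0.07,0.068,-0.027,1],[0,0,0,-0.07,0.068,-0.027,1],[0,0,0,-0.07,0.068,-0.027,1]]' && python3 - <<'E'
from h import *
c=cap('wrist','w12.png')
for b in blobs(c,'o',56)+['g']+blobs(c,'g',56): print(*b)
E
```

```text
clock: 46.58
ee_pos: [489.5, -64.1, 120.5]
eef_rot: [0.0, -0.672, 0.74, -0.0]
contact_force: [0.8, 0.8, 0.1]
opening: 85.3
gripper_force: 0.0
[452.7  72.2] 45 [ 386.3 -156.3]
[445.   85.9] 43 [ 391.6 -147.8]
[437.9  99.1] 39 [ 396.6 -139.3]
[147.  191.7] 1032 [617.8 -93.1]
[305.5 185.5] 52 [495.5 -86.1]
[334.5 187.8] 52 [473.9 -82.3]
[301.4 236.9] 39 [503.2 -44.8]
[328.9 238.9] 38 [481.5 -41. ]
[128.7 278.1] 41 [654.8 -20.1]
[153.4 278.7] 46 [633.  -17.8]
[143.5 295.3] 258 [646.5  -2.3]
[147.8 357. ] 27 [662.6  65.3]
[167.4 357.2] 5 [643.4  66.6]
[162.9 373.5] 325 [653.5  86.5]
[155.6 389.1] 27 [667.  106.5]
[176.9 389.8] 26 [645.1 108.4]
g
[305.8 175.5] 524 [494.5 -93.8]
[343.8 217.3] 92 [468.5 -58.1]
[317.5 212.5] 593 [488.5 -63.9]
[316.9 277.9] 624 [494.4  -6.6]
```

View pics/w12.png

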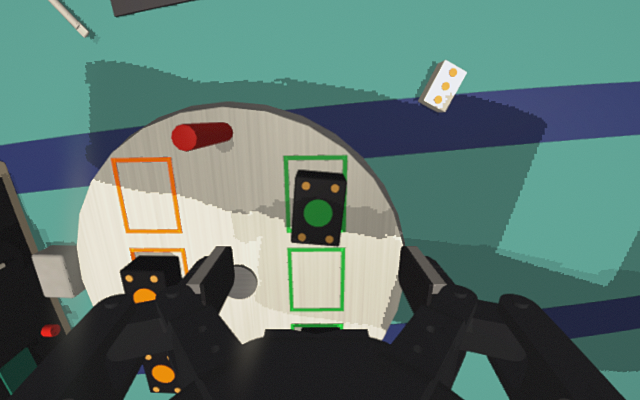

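The tested transformer's dot is at (317,212), yaw −10.5°. I'll turn the tool −5°, grasp it and carry it to the near mat outline.

```bash
python3 -m handwheel '[[0,0,-0.09,0,0,-0.01,0.9],[0,0,-0.09,0,0,-0.025,0.9],[0,0,-0.09,0,0,-0.045,0.9],[0,0,-0.09,0,0,-0.065,0.9],[0,0,-0.09,0,0,-0.08,0.9],[0,0,-0.09,0,0,-0.088,0.9],[0,0,-0.09,0,0,-0.091,0.9],[0,0,-0.09,0,0,-0.091,0.8],[0,0,-0.09,0,0,-0.091,0.6],[0,0,-0.09,0,0,-0.091,0.4]]' 40 && python3 -m handwheel '[[0,0,0,0,0,0,0.2],[0,0,0,0,0,0,0.1],[0,0,0,0,0,0,0.1],[0,0,0,0,0,0,0.1],[0,0,0,0,0,0,0.1],[0,0,0,0,0,0,0.1],[0,0,0,0,0,0.01,0.1],[0,0,0,0,0,0.025,0.1],[0,0,0,0,0,0.045,0.1],[0,0,0,0,0,0.07,0.1]]' 40 && python3 -m handwheel '[[0,0,0.03,-0.003,-0.01,0,0.1],[0,0,0.06,-0.01,-0.035,0,0.1],[0,0,0.09,-0.019,-0.065,0,0.1],[0,0,0.12,-0.029,-0.095,0,0.1],[0,0,0.15,-0.038,-0.125,0,0.1],[0,0,0.18,-0.048,-0.155,0,0.1],[0,0,0.21,-0.057,-0.185,0,0.1],[0,0,0.236,-0.066,-0.215,0,0.1],[0,0,0.236,-0.072,-0.234,0,0.1],[0,0,0.236,-0.072,-0.234,0,0.1]]' && python3 -m handwheel '[[0,0,0,0,0,-0.012,0.1],[0,0,0,0,0,-0.03,0.1],[0,0,0,0,0,-0.05,0.1],[0,0,0,0,0,-0.067,0.1],[0,0,0,0,0,-0.08,0.1],[0,0,0,0,0,-0.087,0.1],[0,0,0,0,0,-0.091,0.1],[0,0,0,0,0,-0.093,0.1],[0,0,0,0,0,-0.093,0.1],[0,0,0,0,0,-0.093,0.1]]'  && python3 -m handwheel '[[0,0,0,0,0,0,0.1],[0,0,0,0,0,0,0.4],[0,0,0,0,0,0,0.6],[0,0,0,0,0,0,0.8],[0,0,0,0,0,0,0.8],[0,0,0,0,0,0.005,0.8],[0,0,0,0,0,0.02,0.8],[0,0,0,0,0,0.045,0.8],[0,0,0,0,0,0.075,1],[0,0,0,0,0,0.11,1]]' && python3 - <<'E'
from h import *
import pickle
c=cap('wrist','w13.png');pickle.dump(c,open('w13.pkl','wb'))
for b in blobs(c,'o',33)+['g']+blobs(c,'g',33): print(*b)
E
```

```text
clock: 47.47
ee_pos: [489.6, -63.8, 30.3]
eef_rot: [0.001, -0.638, 0.77, -0.001]
contact_force: [0.2, 1.1, 0.4]
opening: 44.9
gripper_force: 0.0
clock: 48.3
ee_pos: [486.9, -62.9, 99.2]
eef_rot: [-0.001, -0.639, 0.77, 0.002]
contact_force: [0.7, -0.5, -1.9]
opening: 39.6
gripper_force: 40.8
clock: 49.13
ee_pos: [415.7, -301.2, 99.9]
eef_rot: [0.001, 0.723, -0.691, 0.001]
contact_force: [0.3, -0.4, -1.8]
opening: 39.0
gripper_force: 40.8
clock: 49.97
ee_pos: [416.9, -297.3, 7.5]
eef_rot: [-0.0, 0.725, -0.689, 0.0]
contact_force: [-1.8, 2.2, 5.7]
opening: 39.3
gripper_force: 41.8
clock: 50.8
ee_pos: [415.7, -296.6, 116.6]
eef_rot: [0.0, 0.725, -0.689, -0.001]
contact_force: [-0.0, -1.2, 0.4]
opening: 85.4
gripper_force: 0.0
[136.   22.5] 8 [ 553.8 -429. ]
[168.5  61. ] 4 [ 531.1 -403.2]
[185.5  68. ] 4 [ 518.5 -398.7]
[300.6 179.5] 53 [ 429.4 -317.8]
[327.5 179.5] 52 [ 407.4 -318.8]
[301.5 227.1] 41 [ 427. -276.]
[327.1 227.1] 39 [ 405.1 -277.1]
[355.8 324.9] 21 [ 370.8 -176.5]
[130.3 390.1] 30 [609.2 -72.6]
[125.8 398.4] 11 [616.8 -58.9]
g
[314.4 184. ] 863 [ 417.8 -314.5]
[127.1 191.4] 1034 [ 575.6 -300.5]
[218.9 192.3] 1000 [ 496.9 -303.6]
[314.2 203.7] 548 [ 417.2 -297.6]
```

View pics/w13.png

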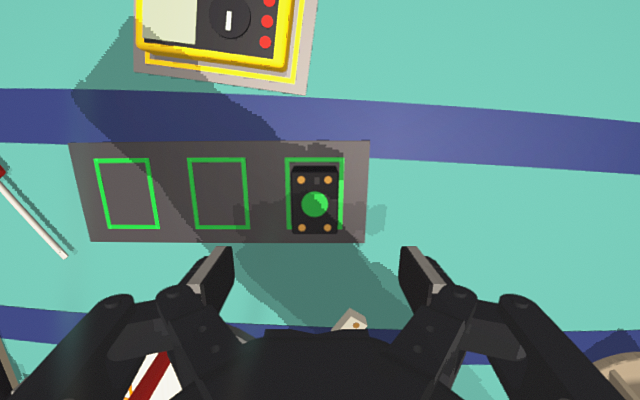

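The transformer's dot is at (314,204), inside the near outline. The far outline corners are (93,158), (149,158), (108,229) and (159,228). Checking against the marks.

```bash
python3 - <<'E'
from h import *
import pickle
c=pickle.load(open('w13.pkl','rb'))
for P in ([(94,159),(149,158),(109,229),(158,228)],[(188,158),(246,158),(197,229),(249,229)],[(286,158),(344,158),(289,229),(343,229)]):
    Q=np.array([w(c,*p,3)[:2] for p in P]); print(Q.mean(0).round(1),Q.round(0).tolist())
E
```

```text
[ 596.6 -288.3] [[625.0, -322.0], [571.0, -325.0], [621.0, -251.0], [570.0, -255.0]]
[ 506.3 -292.7] [[534.0, -326.0], [481.0, -329.0], [531.0, -257.0], [479.0, -259.0]]
[ 416.  -297.2] [[445.0, -330.0], [392.0, -333.0], [440.0, -261.0], [388.0, -264.0]]
```

```bash
python3 -m handwheel '[[0,0,-0.01,0.003,0.015,0.005,1],[0,0,-0.03,0.01,0.045,0.014,1],[0,0,-0.045,0.018,0.08,0.014,1],[0,0,-0.06,0.026,0.12,0.014,1],[0,0,-0.075,0.034,0.16,0.014,1],[0,0,-0.09,0.043,0.2,0.014,1],[0,0,-0.105,0.051,0.24,0.014,1],[0,0,-0.12,0.06,0.28,0.014,1],[0,0,-0.131,0.068,0.32,0.014,1],[0,0,-0.131,0.076,0.355,0.014,1]]' && python3 -m handwheel '[[0,0,0,0.006,0.025,0,1],[0,0,0,0.008,0.039,-0.005,1],[0,0,0,0.008,0.039,-0.01,1],[0,0,0,0.008,0.039,-0.01,1],[0,0,0,0.008,0.039,-0.01,1],[0,0,0,0.008,0.039,-0.01,1],[0,0,0,0.008,0.039,-0.01,1],[0,0,0,0.008,0.039,-0.01,1],[0,0,0,0.008,0.039,-0.01,1],[0,0,0,0.008,0.039,-0.01,1]]' && python3 - <<'E'
from h import *
c=cap('wrist','w14.png')
for b in blobs(c,'o',56)+['g']+blobs(c,'g',56): print(*b)
E
```

```text
clock: 51.68
ee_pos: [492.7, 60.1, 130.8]
eef_rot: [0.0, -0.678, 0.735, -0.0]
contact_force: [1.3, -0.1, 0.1]
opening: 85.4
gripper_force: 0.0
clock: 52.52
ee_pos: [500.7, 96.1, 120.6]
eef_rot: [0.0, -0.678, 0.735, -0.0]
contact_force: [0.9, -0.1, -0.5]
opening: 85.8
gripper_force: 0.0
[118.9  26.5] 660 [622.6 -46. ]
[143.  105.1] 921 [617.   6.]
[84.4 72.9] 58 [654.9 -20. ]
[113.6  72.2] 60 [633.2 -17.9]
[103.8 103.6] 755 [645.9   1.9]
[ 94.2 133.5] 50 [659.2  21.9]
[122.5 133.4] 54 [637.3  23.9]
[154.6 188.8] 655 [622.7  67.1]
[301.9 185.8] 53 [509.7  74.1]
[331.2 186.3] 53 [487.7  76.3]
[105.4 190.5] 45 [662.7  65.2]
[132.3 190.7] 47 [641.   67.2]
[123.7 216. ] 580 [653.6  86.9]
[302.3 237.4] 55 [513.3 116.1]
[329.8 237.6] 55 [491.5 118. ]
[115.3 240. ] 46 [666.6 106.8]
[140.9 240.7] 47 [644.9 108.9]
g
[312.7  25.1] 611 [492.4 -33.5]
[312.4  99.6] 1213 [496.6  13.3]
[300.4 187.6] 502 [510.9  75.4]
[316.3 212.5] 622 [500.6  96.1]
```

```bash
python3 -m handwheel '[[0,0,0,0,0,-0.01,0.9],[0,0,0,0,0,-0.025,0.9],[0,0,0,0,0,-0.045,0.9],[0,0,0,0,0,-0.065,0.9],[0,0,0,0,0,-0.08,0.9],[0,0,0,0,0,-0.088,0.9],[0,0,0,0,0,-0.091,0.9],[0,0,0,0,0,-0.091,0.8],[0,0,0,0,0,-0.091,0.6],[0,0,0,0,0,-0.091,0.4]]' 40 && python3 -m handwheel '[[0,0,0,0,0,0,0.2],[0,0,0,0,0,0,0.1],[0,0,0,0,0,0,0.1],[0,0,0,0,0,0,0.1],[0,0,0,0,0,0,0.1],[0,0,0,0,0,0.01,0.1],[0,0,0,0,0,0.03,0.1],[0,0,0,0,0,0.055,0.1],[0,0,0,0,0,0.08,0.1],[0,0,0,0,0,0.1,0.1]]' 40 && python3 -m handwheel '[[0,0,0,-0.001,-0.01,0,0.1],[0,0,0,-0.004,-0.04,0,0.1],[0,0,0,-0.008,-0.075,0,0.1],[0,0,0,-0.012,-0.11,0,0.1],[0,0,0,-0.016,-0.145,0,0.1],[0,0,0.03,-0.02,-0.18,0,0.1],[0,0,0.06,-0.023,-0.215,0,0.1],[0,0,0.09,-0.026,-0.25,0,0.1],[0,0,0.12,-0.029,-0.28,0,0.1],[0,0,0.131,-0.031,-0.3066,0,0.1]]' && python3 -m handwheel '[[0,0,0,0.01,-0.012,0,0.1],[0,0,0,0.03,-0.024,0,0.1],[0,0,0,0.05,-0.036,0,0.1],[0,0,0,0.07,-0.048,0,0.1],[0,0,0,0.09,-0.06,0,0.1],[0,0,0,0.11,-0.07,0,0.1],[0,0,0,0.1268,-0.0778,0,0.1],[0,0,0,0.1268,-0.0778,0,0.1],[0,0,0,0.1268,-0.0778,0,0.1],[0,0,0,0.1268,-0.0778,0,0.1]]' && python3 -m handwheel '[[0,0,0,0,0,-0.015,0.1],[0,0,0,0,0,-0.04,0.1],[0,0,0,0,0,-0.065,0.1],[0,0,0,0,0,-0.088,0.1],[0,0,0,0,0,-0.105,0.1],[0,0,0,0,0,-0.115,0.1],[0,0,0,0,0,-0.12,0.1],[0,0,0,0,0,-0.123,0.1],[0,0,0,0,0,-0.123,0.1],[0,0,0,0,0,-0.123,0.1]]'  && python3 -m handwheel '[[0,0,0,0,0,0,0.1],[0,0,0,0,0,0,0.4],[0,0,0,0,0,0,0.6],[0,0,0,0,0,0,0.8],[0,0,0,0,0,0,0.8],[0,0,0,0,0,0.005,0.8],[0,0,0,0,0,0.02,0.8],[0,0,0,0,0,0.045,0.8],[0,0,0,0,0,0.075,1],[0,0,0,0,0,0.11,1]]' && python3 - <<'E'
from h import *
c=cap('wrist','w15.png')
for b in blobs(c,'o',33)+['g']+blobs(c,'g',33): print(*b)
E
```

```text
clock: 53.4
ee_pos: [501.4, 96.6, 30.2]
eef_rot: [0.001, -0.678, 0.735, -0.001]
contact_force: [1.1, 0.5, 0.2]
opening: 45.3
gripper_force: 0.0
clock: 54.23
ee_pos: [500.2, 96.6, 131.1]
eef_rot: [-0.0, -0.678, 0.735, 0.0]
contact_force: [0.7, -0.5, -3.2]
opening: 39.3
gripper_force: 41.2
clock: 55.07
ee_pos: [467.7, -212.2, 128.1]
eef_rot: [0.0, 0.725, -0.689, -0.001]
contact_force: [0.9, 0.7, -2.5]
opening: 39.5
gripper_force: 41.1
clock: 55.9
ee_pos: [594.8, -287.4, 127.7]
eef_rot: [0.0, 0.725, -0.689, -0.002]
contact_force: [-0.3, -0.1, -2.9]
opening: 39.3
gripper_force: 41.5
clock: 56.73
ee_pos: [596.8, -288.2, 7.7]
eef_rot: [-0.0, 0.725, -0.689, 0.001]
contact_force: [0.8, -0.8, -2.3]
opening: 39.2
gripper_force: 41.5
clock: 57.57
ee_pos: [595.3, -287.2, 116.1]
eef_rot: [0.0, 0.725, -0.689, -0.002]
contact_force: [0.1, -0.0, -0.6]
opening: 84.8
gripper_force: 0.0
[424.2  53. ] 1133 [ 521.6 -408.3]
[300.4 178.5] 54 [ 609.2 -309.2]
[327.4 178.5] 53 [ 587.1 -310.3]
[515.4 179.5] 24 [ 429.4 -317.9]
[540.5 179.5] 22 [ 406.9 -319.1]
[301.  226.7] 42 [ 607.1 -267.2]
[506.5 226.4] 26 [ 426.9 -275.9]
[530.  226.4] 24 [ 404.9 -276.8]
[326.9 226.7] 41 [ 584.9 -268.2]
g
[313.8 184.7] 872 [ 598.  -304.6]
[408.8 191.7] 1011 [ 518.8 -302.6]
[491.2 182.2] 638 [ 450.  -314.4]
[313.9 203. ] 548 [ 597.2 -288.9]
[522.9 203.2] 509 [ 417.3 -297.7]
```

```bash
python3 -m handwheel '[[0,0,0,0,0,0.03,1],[0,0,-0.03,-0.02,-0.015,0.06,1],[0,0,-0.06,-0.05,-0.035,0.08,1],[0,0,-0.1,-0.085,-0.055,0.08,1],[0,0,-0.15,-0.12,-0.08,0.08,1],[0,0,-0.2,-0.155,-0.1,0.08,1],[0,0,-0.25,-0.19,-0.12,0.08,1],[0,0,-0.3,-0.225,-0.14,0.08,1],[0,0,-0.3,-0.26,-0.16,0.08,1],[0,0,-0.3,-0.29,-0.18,0.08,1]]' && python3 -m handwheel '[[0,0,0,-0.02,-0.01,0.01,1],[0,0,0,-0.04,-0.02,0.02,1],[0,0,0,-0.04,-0.02,0.02,1],[0,0,0,-0.04,-0.02,0.02,1],[0,0,0,-0.04,-0.02,0.02,1],[0,0,0,-0.04,-0.02,0.02,1],[0,0,0,-0.04,-0.02,0.02,1],[0,0,0,-0.04,-0.02,0.02,1],[0,0,0,-0.04,-0.02,0.02,1],[0,0,0,-0.04,-0.02,0.02,1]]' && python3 - <<'E'
from h import *
c=cap('top')
cv2.imwrite('pics/t16.png',cv2.resize(c['color'][130:280,150:510,::-1],None,fx=2.2,fy=2.2,interpolation=cv2.INTER_CUBIC))
for b in blobs(c,'o',56):
    if abs(b[2][1])<150 and 400<b[2][0]<730 and b[1]>20: print(*b)
E
```

```text
clock: 58.45
ee_pos: [304.1, -468.5, 196.9]
eef_rot: [-0.0, -0.613, 0.79, -0.0]
contact_force: [1.2, -0.8, -0.4]
opening: 85.5
gripper_force: 0.0
clock: 59.28
ee_pos: [266.8, -487.4, 216.1]
eef_rot: [0.0, -0.614, 0.789, 0.0]
contact_force: [0.3, 0.6, 0.0]
opening: 85.8
gripper_force: 0.0
[286.1 163. ] 63 [653.9  87.4]
[307.1 166.3] 27 [643.6  29.3]
[316.9 165.4] 60 [645.7   2.2]
```

View pics/t16.png

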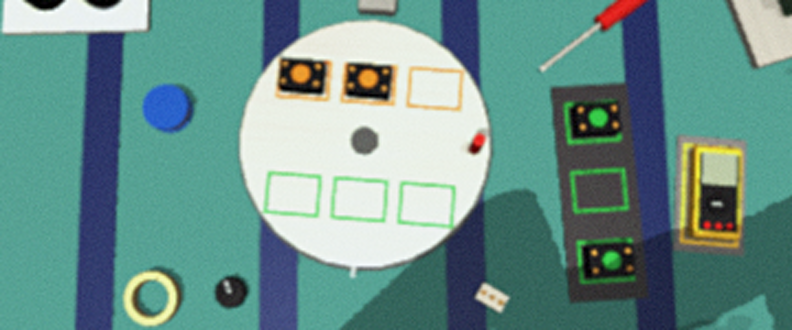

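The final top view shows both orange transformers on the far orange outlines, both green ones on the mat, the handle on the right, and the meter at crop (694..743, 146..238) on its plate. One numeric check of the meter, then I hand in.

```bash
python3 - <<'E'
from h import *
c=r.capture('top')
p=np.mean([w(c,(u+.5)/2.2-.5+150,(v+.5)/2.2-.5+130,30)[:2] for u,v in ((693,147),(743,147),(694,238),(742,238))],0);print(p)
if np.hypot(*(p-[501,-437.5]))<6: print(r.finish_job())
E
```

```text
[ 500.06186892 -436.10579397]
the job is handed in; nothing more can be done
None
```

The job is done and handed in: the meter is on its mark, both orange transformers are aboard the turntable after its half turn, and both green ones are on the mat. One orange transformer was found knocked off its outline after the first half turn, so I turned the table back, reseated it and turned again.

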